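# Rack the fittings cases under the waste pipe

## Task

Put the two loose fittings cases away on the rack under the waste pipe: first the medium case on the big screwed-down case, then the small case on the medium one, each fully home with its four corner feet down in the pockets of the lid below. Then turn the catch on the post a quarter turn so that its arm lies straight across the small case's lid. Keep the cases upright, do not knock the pipe, and leave the other things where they are.

Things in the scene. Friction and masses are not known exactly. Their poses are not given: they have to be found in the camera images.
- rack: Fixed rack: aluminium plate 180 x 195 x 4 mm with the big case (black, grey lid, 170 along x, 90 along y, lid top 65 mm above the work surface) centred on the origin and a round catch post (28 mm diameter) at x +25, y -120 mm. Origin on the work surface under the big case's centre; z up, x along the case's length, away from the robot (within 0.25 rad of world x).
- base_seat (a point): Centre of the big case's lid at the height of the pocket floors (59 mm above the work surface), axes as the rack. The lid has four pockets 18 x 18 mm, 6 mm deep, centred at x +-58, y +-23 mm from here. The medium case's origin belongs here, its long axis along the rack's x (either way round).
- medium: Loose black case, grey lid: 140 long (its x) x 66 wide (its y) x 61 mm high with feet and lid, flat flush sides, about 0.45 kg. Origin: centre of the underside at the feet's soles, z up. Four feet 14 x 14 mm, 6 mm high, at x +-58, y +-23 mm. Starts on the work surface, yaw within 0.42 rad, left or right of the rack.
- medium_seat (a point): Centre of the medium case's lid at the height of its pocket floors (55 mm above the medium case's origin, 6 mm under its lid top), axes as the medium case. Four pockets 18 x 18 mm, 6 mm deep, at x +-46, y +-17 mm from here. The small case's origin belongs here, its long axis along the medium case's (either way round).
- small: Loose case of the same make: 112 long (its x) x 52 wide (its y) x 55 mm high with feet and lid, flat flush sides, about 0.32 kg. Origin: centre of the underside at the feet's soles, z up. Four feet 14 x 14 mm, 6 mm high, at x +-46, y +-17 mm. Starts on the work surface, yaw within 0.42 rad, on the other side of the rack from the medium case.
- catch (a joint): Angle of the hold-down catch on the post, rad. 0: its arm points along the rack's +y, straight across the stack (end stop). It grows clockwise seen from above; 1.57: the arm points along the rack's +x, out of the way. Range 0 to 1.6, starts at 1.2 to 1.5; friction of about 0.06 N m holds it where it is left.
- catch_grip (a point): On the catch's axis, 205 mm up, in its grip: a black upright bar 60 mm long (along the arm), 14 mm thick, from 182 to 218 mm up. Axes of the catch: its arm points along +y. The steel arm under the bar is 18 mm wide and reaches 106 mm from the axis; its underside is 172 mm up, 3 mm over the small case's lid (169 mm) when both cases are home.
- pipe_end (a point): Lowest point of the near end of the fixed white waste pipe: rack x -25, y 0, 270 mm above the work surface. The pipe (42 mm diameter, end collar 48) runs level from here along the rack's +x over the middle of the stack to x +210, then down to the floor. An upright gripper over the small case's place would strike it: lean the tool, upper end towards the robot (rack -x).
- waste_pipe: The same fixed waste pipe; its origin and axes are those of the rack.
- putty: Bystander: closed jar 50 mm diameter, 50 mm high, 95 to 105 mm from the medium case's centre, off its +y side. Origin at its underside's centre.
- collar: Bystander: brass ring 48 mm diameter, 22 mm high, lying 95 to 110 mm from the small case's centre, off its -x end. Origin at its underside's centre.
- wrench: Bystander: steel wrench 190 mm long, lying along the right side. Origin at its underside's centre.
- tape: Bystander: tape roll 70 mm diameter, 24 mm high, lying behind on the right, near the catch post. Origin at its underside's centre.
- cleaner: Bystander: closed bottle 64 mm diameter, 190 mm high, standing behind on the right. Origin at its underside's centre.
- cup: Bystander: open cup 72 mm wide, 85 mm high, standing behind on the left. Origin at its underside's centre.
- filter: Bystander, fixed: steel filter canister 92 mm diameter, 165 mm high, standing behind on the left. Origin at its underside's centre.
Things that resemble listed ones, but are neither listed nor needed, are in the scene too. Leave any green look-alike of the small alone.

How it is judged:
On the way, in this order (a step that is already met when the one before it is completed fails the run):
1. the medium case is home on the big case (distance between medium and base_seat below 0.004 m and angle between the x axis of medium and the x axis of rack, either way round below 0.06 rad and angle between medium's own z axis and vertical below 0.05 rad), for 0.2 s.
2. the small case is home on the medium case (all of step 1 and distance between small and medium_seat below 0.004 m and angle between the x axis of small and the x axis of medium, either way round below 0.06 rad and angle between small's own z axis and vertical below 0.05 rad), for 0.2 s.
3. the catch lies across the small case (all of step 2 and value of joint catch below 0.15 rad), for 0.2 s.
At the end, for the whole second after the job is handed in: The medium case's origin is within 4 mm of base_seat and the small case's within 4 mm of medium_seat, each with its long axis within 0.06 rad of that of the case below and upright within 0.05 rad, at rest (under 0.02 m/s); the catch is within 0.15 rad of straight across (all of step 3 and linear speed of each of medium, small below 0.02 m/s); the robot touches nothing.
It fails at once if a bystander is shifted by more than 30 mm or tipped over (distance of any of putty, collar, wrench, tape, cleaner, cup from where it was at the start of the episode above 0.03 m or angle between any of putty, collar, wrench, tape, cleaner, cup's own z axis and vertical above 0.5 rad).
It fails at once if the waste pipe is struck with more than 5 N (contact force between waste_pipe and anything else above 5 N).
It fails at once if a case is tipped by more than 0.5 rad (angle between any of medium, small's own z axis and vertical above 0.5 rad).
It also fails if it takes over 72 s, if anything falls off the work surface, if the arm or the gripper's body presses on something with over 40 N, if the wrist force passes 120 N, or if a joint passes its speed limit or range.

## Robot

A 7-joint arm with a two-finger parallel gripper is mounted at the origin on the work surface. World frame = base frame: x ahead of the robot, y to its left, z up, the work surface at z = 0. Lengths are in m, angles in rad, forces in N, time in s.
With the tool pointing down it reaches from about 0.4 to 0.9 m from the base axis. Payload 5.6 kg.
Tool frame: the origin (TCP) lies at the very end of the fingers, on their centre line; the grasp point (between the pads) lies 19 mm behind it; z points along the fingers, x is the direction in which the jaws open and shut, and the axes are right-handed (so a half turn about z gives the same grasp; the last joint's range is limited). The gripper opens to 92 mm and grips with 3 to 60 N. Pads are 20 mm wide; open, the fingers measure 128 mm over their backs; the gripper's body (75 mm by 189 mm) begins 69 mm behind the grasp point.
Start: joints at [-1.231, 0.468, -0.012, 1.603, 0.006, 1.071, -0.056], TCP at [0.243, 0.603, 0.215] pointing down, gripper open.
Joint ranges: [-2.53, 2.53], [-0.31, 2.02], [-1.57, 1.55], [0.28, 2.44], [-1.29, 4.43], [0.15, 1.84], [-2.92, 2.92]. Speed limits (rad/s): [2.57, 2.57, 3.14, 3.14, 3.14, 3.14, 3.14].

## Interface

Orientations are given as a unit quaternion [x, y, z, w].
In Python, from rig import manip gives the robot as it stands.
- The arm moves only by the tool servo_tool, never from a script. Its argument "commands" is a list that holds one entry, the list of rows, each a list of 7 numbers: the finger opening in mm, from 0 to 91.9, then the shift along the world's x, y, z in mm, then the turn, a rotation vector about the world's x, y, z in degrees. A call has 1 to 5 rows; each row shifts and turns the pose as measured when the row begins; what a row does not reach is not made up. A row lasts 1/10 s, in which the tool goes at most 50 mm and 8.59 degrees, less where a joint would pass 70% of its speed; a pose out of reach is approached as far as the arm can. A call is refused whole if a number of a shift passes 50 or a number of a turn 8.59, either way. A call with a gripper value outside its range is refused whole. The fingers move at their own pace and stop on an object; the grip force is fixed at half the most. Time passes only in rows, so rows that do not move let the fingers close. It gives the time, the measured TCP pose, the force and the opening at its end, in the units of the state.
- manip.state(): the state, without advancing time (a new reading comes with each control period).
- manip.camera(name): name is "scene" or "top"; returns the picture (400x640x3 uint8, blue, green, red); there is no depth.
- manip.calibration(name): a dict with "fx", "fy", "cx", "cy" (pixels), "k1" (the pictures are not rectified: a ray, as slopes to the right and down, at radius r is drawn at 1 + k1 r^2 times it, then the intrinsics apply), "cam_to_world" (4x4, takes a point from camera to world coordinates). Camera axes: x right, y down, z forward; pixel columns grow to the right and rows downward; lengths in m; the calibration is good to about 2 mm. A picture is of the moment at which its call begins. calibration takes no time and is no camera call.
- manip.job_done(): hands the job in, once; it reports no verdict.
The state is a dict: "time_s": time; "q": joint angles; "qd": joint speeds; "tau": joint torques, N m; "ee_pos": TCP position; "tcp_rot": TCP orientation; "contact_force": force on the tool from outside, world axes, zero at the start; "moment": the same for the moment, N m; "opening": finger opening in m.
Only numpy, scipy, OpenCV 4.12 (cv2) and the standard library are available. Lean on these libraries where they do the work, as an engineer would, in place of code of your own. Each camera call takes 0.05 s, during which the arm holds its last target. There are 200 camera calls.

## Working session

There is one attempt and no reset: what is moved stays moved. The work goes in short steps, Python scripts to look and compute and a tool call to move; the robot and the scene stay as the last step left them, time stands still between calls to the robot, and variables do not carry over. Pictures are saved under pics/ and viewed, about 8 in all and at most 12, crops included, and the job is handed in when it is done.

Besides the shell and the picture viewer there is one more tool, called after "Request:" as name(argument=value, ...) on one line, values as JSON. servo_tool: Moves the arm, as the interface text tells. Its arguments: {"type":"object","properties":{"commands":{"type":"array"}},"required":["commands"]}

```bash
mkdir -p pics; ls; cat > h.py <<'E'
import numpy as np, cv2
from rig import manip
from scipy.spatial.transform import Rotation as R
def snap(n,f):
    im=manip.camera(n); cv2.imwrite(f'pics/{f}.png',im); return im
def ray(n,u,v):
    c=manip.calibration(n); T=np.array(c['cam_to_world'])
    x=(u-c['cx'])/c['fx']; y=(v-c['cy'])/c['fy']; a,b=x,y
    for _ in range(20):
        s=1+c['k1']*(a*a+b*b); a,b=x/s,y/s
    return T[:3,3], T[:3,:3]@np.array([a,b,1.])
def plane(n,u,v,z):
    o,d=ray(n,u,v); return o+d*(z-o[2])/d[2]
def proj(n,p):
    c=manip.calibration(n); T=np.array(c['cam_to_world'])
    q=T[:3,:3].T@(np.array(p)-T[:3,3]); a,b=q[0]/q[2],q[1]/q[2]; s=1+c['k1']*(a*a+b*b)
    return np.array([c['fx']*a*s+c['cx'],c['fy']*b*s+c['cy']])
E
python3 - <<'E'
from h import *
for n in('scene','top'):
    snap(n,n+'0'); c=manip.calibration(n); print(n,c['fx'],c['k1'],np.round(c['cam_to_world'],3).tolist())
print(manip.state())
E
```

```text
pics
scene 461.0936608656373 -0.009503801720752913 [[-0.421, 0.704, -0.572, 1.213], [0.907, 0.318, -0.275, 0.386], [-0.012, -0.634, -0.773, 1.205], [0.0, 0.0, 0.0, 1.0]]
top 371.42248222975195 -0.0377291542857346 [[-0.02, -0.998, 0.063, 0.377], [-1.0, 0.02, -0.009, 0.043], [0.008, -0.063, -0.998, 1.546], [0.0, 0.0, 0.0, 1.0]]
{'time_s': 0.1, 'q': array([-1.23102096,  0.46827955, -0.01160126,  1.60353107,  0.00604507,
        1.0714234 , -0.05629578]), 'qd': array([ 0.00261822, -0.00131789, -0.00042843, -0.00208868,  0.0016378 ,
       -0.0004139 , -0.0041219 ]), 'tau': array([ 6.48071673e-04, -5.21647203e+01, -1.26944308e-02, -2.44360203e+01,
       -5.68273896e-02,  1.41384860e-02,  4.99698535e-05]), 'ee_pos': array([0.24264962, 0.60243498, 0.21374202]), 'tcp_rot': array([ 8.28713658e-01,  5.59672250e-01, -6.19424758e-04,  5.12662070e-04]), 'contact_force': array([-0.0341781 , -0.38082646,  0.19590085]), 'moment': array([ 0.01279933, -0.04947058, -0.02588248]), 'opening': 0.09199589204068478}
```

View pics/scene0.png

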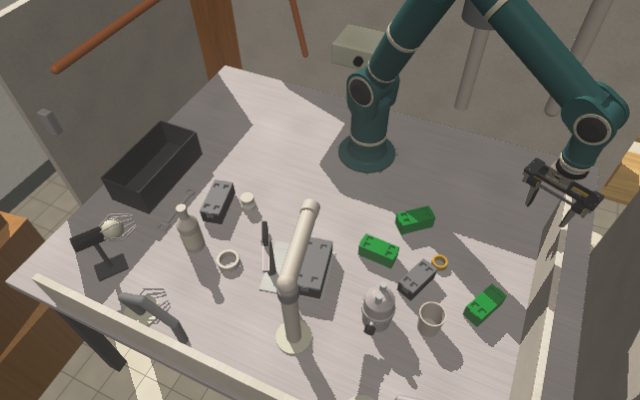

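View pics/top0.png

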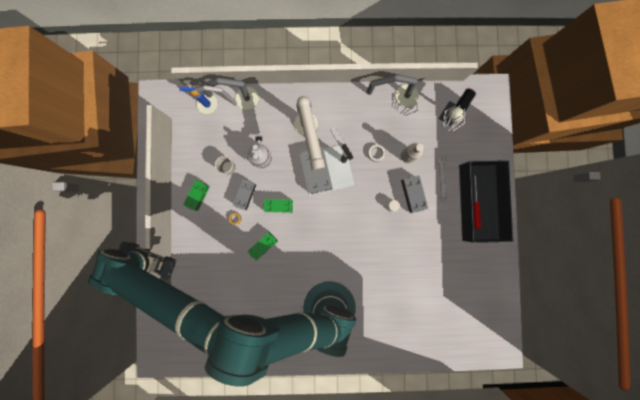

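Scene view: the medium case is at about (217,200) with the putty at (247,201), and the rack at (300,262). The small case is at about (417,278) among green look-alikes, with the collar at (440,262). In the top view, medium is at (414,194), small at (242,194) and rack at (325,165). Next I'll enlarge these areas.

```bash
python3 - <<'E'
from h import *
s=cv2.imread('pics/scene0.png');t=cv2.imread('pics/top0.png')
def cr(im,cx,cy,w,h): return cv2.resize(im[cy-h//2:cy+h//2,cx-w//2:cx+w//2],(266,299),interpolation=cv2.INTER_CUBIC)
a=np.hstack([cr(t,414,194,48,54),cr(t,242,194,48,54),cr(t,326,160,72,81)])
b=np.hstack([cr(s,217,202,64,72),cr(s,418,278,64,72),cr(s,295,262,96,108)])
cv2.imwrite('pics/m0.png',np.vstack([a,b]))
E
```

```text
(no output)
```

View pics/m0.png

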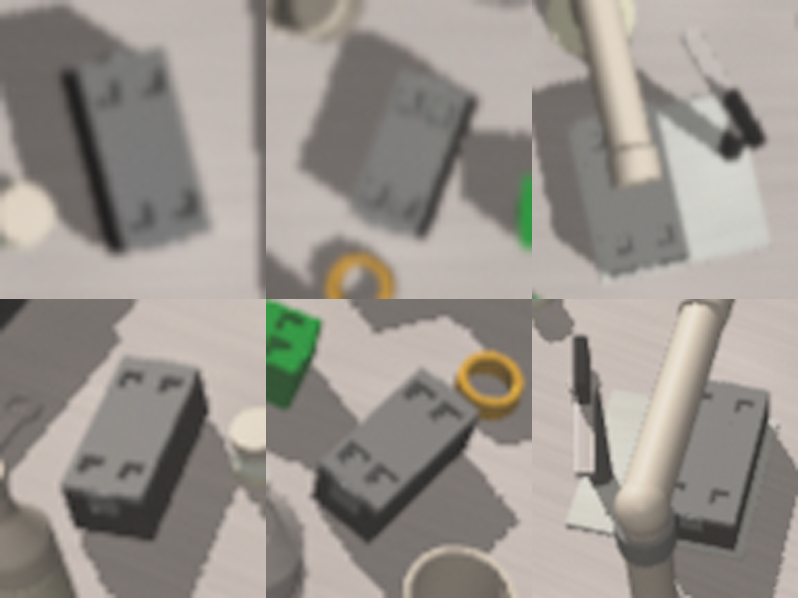

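```bash
cat >> h.py <<'E'
from scipy.ndimage import map_coordinates
def edge(im,p0,p1,w=2.5,lo=.12,hi=.88):
    "line (point,dir) fitted to the strongest gradient near p0-p1"
    g=cv2.cvtColor(im,cv2.COLOR_BGR2GRAY).astype(float)
    p0,p1=np.array(p0,float),np.array(p1,float); d=(p1-p0)/np.linalg.norm(p1-p0); n=np.array([-d[1],d[0]])
    s=np.arange(-w-.5,w+.51,.25); pts=[]
    for t in np.linspace(lo,hi,25):
        c=p0+t*(p1-p0); q=c+s[:,None]*n
        v=map_coordinates(g,[q[:,1],q[:,0]],order=1); k=np.abs(np.gradient(v)); 
        if k.max()<1.5: continue
        i=k.argmax(); m=slice(max(0,i-3),i+4); pts.append(c+n*(s[m]*k[m]).sum()/k[m].sum())
    pts=np.array(pts,np.float32)
    vx,vy,x,y=cv2.fitLine(pts,cv2.DIST_HUBER,0,.01,.01).ravel()
    r=np.median(np.abs((pts-[x,y])@np.array([-vy,vx])))
    return np.array([x,y]),np.array([vx,vy]),r
def meet(a,b):
    t=np.linalg.solve(np.array([a[1],-b[1]]).T,b[0]-a[0]); return a[0]+t[0]*a[1]
def quad(im,n,C,z,w=2.5):
    E=[edge(im,C[i],C[(i+1)%4],w) for i in range(4)]
    P=[meet(E[i-1],E[i]) for i in range(4)]
    return np.array([plane(n,*p,z) for p in P])[:,:2],np.array(P),[e[2] for e in E]
def info(W):
    L=[np.linalg.norm(W[(i+1)%4]-W[i]) for i in range(4)]
    A=[np.degrees(np.arctan2(*(W[(i+1)%4]-W[i])[::-1])) for i in range(4)]
    return 'c',np.round(W.mean(0),4),'len',np.round(L,4),'ang',np.round(A,1)
E
python3 - <<'E'
from h import *
s=cv2.imread('pics/scene0.png');t=cv2.imread('pics/top0.png')
def f(pts,cx,cy,w,h,ox,oy):
    p=np.array(pts,float)-[ox,oy]; return np.c_[(p[:,0]+.5)*w/266-.5+cx-w//2,(p[:,1]+.5)*h/299-.5+cy-h//2]
J=[('med','top',t,f([(78,62),(163,48),(210,230),(122,248)],414,194,48,54,0,0),.061),
('med','scene',s,f([(122,357),(200,370),(147,499),(64,486)],217,202,64,72,0,299),.061),
('small','top',t,f([(397,67),(472,98),(422,236),(353,200)],242,194,48,54,266,0),.055),
('small','scene',s,f([(420,370),(478,415),(370,510),(316,467)],418,278,64,72,266,299),.055)]
for nm,n,im,C,z in J:
    W,P,r=quad(im,n,C,z); print(nm,n,*info(W),'res',np.round(r,2),'px',np.round(P,1).tolist(),np.round(C,1).tolist())
# rack
w3=lambda e,n,z:[plane(n,*(e[0]+k*e[1]*15),z)[:2] for k in(-1,1)]
def ln(q): d=q[1]-q[0]; return np.round(np.degrees(np.arctan2(d[1],d[0])),2)
T=f([(570,112),(605,277),(688,258),(655,112)],326,160,72,81,532,0)
E=[edge(t,T[0],T[1]),edge(t,T[1],T[2]),edge(t,T[3],T[2])]
for e in E: print('rack top',ln(w3(e,'top',.065)),e[2])
for a,b in((0,1),(1,2)): p=meet(E[a],E[b]); print(np.round(plane('top',*p,.065),4),p)
S=f([(705,380),(769,393),(738,528),(675,518)],295,262,96,108,532,299)
E=[edge(s,S[0],S[1]),edge(s,S[1],S[2]),edge(s,S[2],S[3])]
for e in E: print('rack scene',ln(w3(e,'scene',.065)),e[2])
for a,b in((0,1),(1,2)): p=meet(E[a],E[b]); print(np.round(plane('scene',*p,.065),4),p)
E
```

```text
med top c [ 0.461  -0.3574] len [0.0658 0.1426 0.0652 0.1427] ang [ -77.4 -167.5  102.7   12.8] res [0.95 0.22 0.22 0.1 ] px [[403.1000061035156, 178.10000610351562], [418.79998779296875, 174.3000030517578], [427.70001220703125, 208.60000610351562], [412.1000061035156, 212.5]] [[403.7, 177.8], [419.0, 175.3], [427.5, 208.1], [411.6, 211.4]]
med scene c [ 0.4607 -0.3562] len [0.0689 0.1427 0.0654 0.1292] ang [ 115.1   12.7  -76.2 -166.5] res [1.51 0.08 0.15 0.09] px [[212.6999969482422, 182.0], [233.0, 181.6999969482422], [218.39999389648438, 213.89999389648438], [199.0, 211.0]] [[214.0, 179.6], [232.7, 182.7], [220.0, 213.8], [200.0, 210.7]]
small top c [0.4733 0.3312] len [0.06   0.112  0.0623 0.1268] ang [-122.1  160.5   72.   -21.1] res [0.1  0.15 0.21 0.14] px [[243.0, 176.0], [255.60000610351562, 183.60000610351562], [246.60000610351562, 210.10000610351562], [231.8000030517578, 205.60000610351562]] [[241.2, 178.7], [254.8, 184.3], [245.7, 209.2], [233.3, 202.7]]
small scene c [0.4686 0.3374] len [0.0558 0.1224 0.0476 0.111 ] ang [  79.7  -21.6 -112.5  162.1] res [0.35 0.08 0.39 0.41] px [[421.79998779296875, 258.0], [439.0, 267.20001220703125], [412.1000061035156, 293.0], [399.29998779296875, 282.20001220703125]] [[422.7, 258.7], [436.6, 269.6], [410.6, 292.4], [397.7, 282.1]]
rack top -168.3 0.13074362
rack top -77.62 0.13046694
rack top -168.41 0.10160017
[0.4649 0.0736 0.065 ] [308.24774 194.44934]
[ 0.4861 -0.023   0.065 ] [332.3279  188.67488]
rack scene 101.64 0.18695982
rack scene -169.16 0.98675704
rack scene 104.28 0.16188285
[0.4659 0.0718 0.065 ] [334.251  241.0439]
[0.6334 0.1038 0.065 ] [320.63025 289.42902]
```

```bash
python3 - <<'E'
from h import *
s=cv2.imread('pics/scene0.png');t=cv2.imread('pics/top0.png')
def cr(im,x0,y0,w,h,step):
    k=400/w; M=np.array([[k,0,-x0*k],[0,k,-y0*k]],float)
    o=cv2.warpAffine(im,M,(400,300),flags=cv2.INTER_LINEAR)
    o=np.clip((o.astype(float)-30)*1.5,0,255).astype(np.uint8)
    for u in range(x0,x0+w,step): 
        cv2.line(o,(int((u-x0)*k),0),(int((u-x0)*k),6),(0,0,255),1); cv2.putText(o,str(u),(int((u-x0)*k)+2,10),0,.3,(0,0,255))
    for v in range(y0,y0+h,step):
        cv2.line(o,(0,int((v-y0)*k)),(6,int((v-y0)*k)),(0,0,255),1); cv2.putText(o,str(v),(7,int((v-y0)*k)+4),0,.3,(0,0,255))
    return o
cv2.imwrite('pics/m1.png',np.vstack([np.hstack([cr(t,296,150,60,45,10),cr(s,276,230,80,60,10)]),np.hstack([cr(t,222,174,48,36,5),cr(s,390,254,56,42,5)])]))
E
```

```text
(no output)
```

View pics/m1.png

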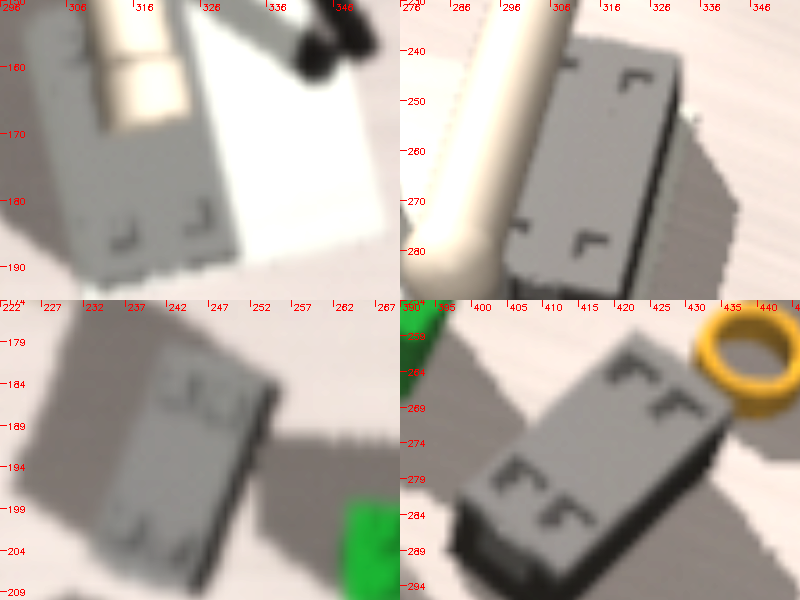

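The rack lid's left edge merges with its shadow in the top view, but it is clear in the scene view, from (332,241) to (320,288). The small case's lid corners in the scene view are about (422.5,258.6), (437,268.7), (412.7,292) and (398,280.6). I'll refit with tighter starting guesses.

```bash
python3 - <<'E'
from h import *
s=cv2.imread('pics/scene0.png');t=cv2.imread('pics/top0.png')
J=[('med','scene',s,[(213.5,179.2),(232.7,182.7),(219.3,213.6),(199.3,210.7)],.061),
('small','top',t,[(241.8,180),(254.2,183.6),(244.8,208.6),(233,202.8)],.055),
('small','scene',s,[(422.5,258.6),(436.9,268.7),(412.7,292.1),(398.1,280.6)],.055)]
for nm,n,im,C,z in J:
    print(nm,n,'raw',*info(np.array([plane(n,*p,z)[:2] for p in C])))
    W,P,r=quad(im,n,C,z,1.5); print(nm,n,*info(W),'res',np.round(r,2),'px',np.round(P,1).tolist())
def L(im,n,a,b,z=.065,w=1.5):
    e=edge(im,a,b,w); q=[plane(n,*(e[0]+k*e[1]*15),z)[:2] for k in(-1,1)]; d=q[1]-q[0]
    print(n,'ang',np.round(np.degrees(np.arctan2(d[1],d[0])),2),'res',round(float(e[2]),2)); return e
E=[L(s,'scene',(309,237.6),(331.8,241)),L(s,'scene',(331.8,241),(320,288.4)),L(s,'scene',(300,284),(320,288.4))]
for a,b in((0,1),(1,2)): p=meet(E[a],E[b]); print(np.round(plane('scene',*p,.065),4),p)
F=[L(t,'top',(311.5,193.5),(332,188.7)),L(t,'top',(332,188.7),(324.5,153))]
p=meet(*F); print(np.round(plane('top',*p,.065),4),p)
E
```

```text
med scene raw c [ 0.4578 -0.3566] len [0.0697 0.1364 0.0675 0.1404] ang [ 100.8   13.5  -75.9 -165.6]
med scene c [ 0.4574 -0.3573] len [0.0669 0.142  0.0664 0.1426] ang [ 102.7   12.8  -76.8 -167. ] res [0.16 0.09 0.08 0.07] px [[214.1999969482422, 179.0], [232.89999389648438, 181.89999389648438], [218.39999389648438, 213.89999389648438], [198.8000030517578, 210.8000030517578]]
small top raw c [0.4736 0.3343] len [0.0523 0.1071 0.0531 0.0981] ang [-107.3  158.8   62.9  -21.6]
small top c [0.4722 0.3323] len [0.0587 0.1195 0.0605 0.1101] ang [-106.5  160.    64.4  -20.9] res [0.29 0.17 0.06 0.18] px [[241.8000030517578, 178.6999969482422], [255.8000030517578, 182.60000610351562], [245.89999389648438, 210.6999969482422], [232.3000030517578, 204.39999389648438]]
small scene raw c [0.469 0.336] len [0.051  0.1105 0.0525 0.1091] ang [  71.2  -21.5 -110.4  157.7]
small scene c [0.4682 0.3375] len [0.0553 0.119  0.0475 0.1124] ang [  77.   -21.5 -109.9  162.2] res [0.13 0.03 0.33 0.35] px [[422.0, 257.70001220703125], [438.6000061035156, 267.3999938964844], [412.6000061035156, 292.6000061035156], [399.29998779296875, 282.29998779296875]]
scene ang 101.53 res 0.18
scene ang -169.68 res 0.55
scene ang 102.49 res 0.09
[0.466  0.0698 0.065 ] [333.64996 240.84373]
[0.6344 0.1005 0.065 ] [319.38895 289.2815 ]
top ang -78.48 res 0.15
top ang -168.35 res 0.1
[ 0.4856 -0.0233  0.065 ] [332.40594 188.81267]
```

Estimates so far:

| Item | Centre (m) | Yaw |
|---|---|---|
| Rack | (0.560, 0.038) | 11.6° |
| Medium | (0.459, -0.357) | 12.8° |
| Small | (0.470, 0.335) | -21.5° |

The rack estimate agrees along its length in both views. The edge lengths match the given sizes to within a few mm. I'll swing the arm over to the medium case, staying high and short of the pipe end.

Request:
servo_tool(commands=[[[86, 22, -38, 15, 0, 0, -7], [86, 22, -38, 15, 0, 0, -7], [86, 22, -38, 15, 0, 0, -7], [86, 22, -38, 15, 0, 0, -7], [86, 22, -38, 15, 0, 0, -7]]])

```text
time_s: 0.6
ee_pos: [0.3477, 0.4088, 0.2844]
tcp_rot: [0.96, 0.28, -0.006, 0.001]
contact_force: [0.8, 0.2, 0.1]
opening: 0.0864
```

Request:
servo_tool(commands=[[[86, 22, -38, 15, 0, 0, -7], [86, 22, -38, 15, 0, 0, -7], [86, 22, -38, 15, 0, 0, -7], [86, 0, -48, 0, 0, 0, -7], [86, 0, -48, 0, 0, 0, -7]]])

```text
time_s: 1.1
ee_pos: [0.4177, 0.1897, 0.332]
tcp_rot: [0.999, -0.036, -0.005, -0.002]
contact_force: [1.0, -0.6, -0.7]
opening: 0.0859
```

```bash
cat >> h.py <<'E'
def target(yaw,lean,flip=False):
    "tool attitude: jaws along case y, tool axis down, upper end leaned to case -x; degrees"
    y=np.radians(yaw); X=np.array([np.cos(y),np.sin(y),0]); Y=np.array([-X[1],X[0],0]); l=np.radians(lean)
    z=np.sin(l)*X-np.array([0,0,np.cos(l)]); x=-Y if not flip else Y
    return R.from_matrix(np.c_[x,np.cross(z,x),z])
def need(p,yaw,lean,flip=False):
    s=manip.state(); d=(np.array(p)-s['ee_pos'])*1000; r=(target(yaw,lean,flip)*R.from_quat(s['tcp_rot']).inv()).as_rotvec(degrees=True)
    print('t',round(s['time_s'],1),'pos',np.round(s['ee_pos'],4),'shift',np.round(d,1),'turn',np.round(r,2),'F',np.round(s['contact_force'],1),'M',np.round(s['moment'],2),'op',round(s['opening']*1000,1),'q',np.round(s['q'],2))
E
python3 -c "
from h import *
need([.44,-.35,.15],12.8,0)"
```

```text
t 1.1 pos [0.4177 0.1897 0.332 ] shift [  22.3 -539.7 -182. ] turn [ -0.53  -0.32 -73.12] F [ 1.  -0.6 -0.7] M [-0.08 -0.01  0.03] op 85.9 q [-0.86  0.01  0.38  1.91 -0.01  1.22 -0.55]
```

Request:
servo_tool(commands=[[[86, 1, -48, 0, 0, 0, -7], [86, 1, -48, 0, 0, 0, -7], [86, 1, -48, 0, 0, 0, -7], [86, 1, -48, 0, 0, 0, -7], [86, 1, -48, 0, 0, 0, -7]]])

```text
time_s: 1.6
ee_pos: [0.4202, -0.06, 0.3316]
tcp_rot: [0.938, -0.346, -0.004, -0.004]
contact_force: [1.7, 0.4, 0.1]
opening: 0.0858
```

Request:
servo_tool(commands=[[[86, 1, -48, 0, 0, 0, -7], [86, 2, -45, -20, 0, 0, -7], [86, 2, -40, -30, 0, 0, -7], [86, 2, -40, -30, 0, 0, -7], [86, 2, -40, -30, 0, 0, -7]]])

```text
time_s: 2.1
ee_pos: [0.4296, -0.2788, 0.2261]
tcp_rot: [0.782, -0.623, 0.004, -0.009]
contact_force: [1.2, 1.7, 0.9]
opening: 0.0863
```

Request:
servo_tool(commands=[[[86, 2, -40, -30, 1.8, -7.8, 0], [86, 2, -20, -15, 1.8, -7.8, 0], [86, 0, 0, 0, 1.8, -7.8, 0], [86, 0, 0, 0, 1.8, -7.8, 0], [86, 0, 0, 0, 1.8, -7.8, 0]]])

```text
time_s: 2.6
ee_pos: [0.4338, -0.3335, 0.18]
tcp_rot: [0.741, -0.588, 0.2, -0.256]
contact_force: [0.9, -0.1, -1.0]
opening: 0.0861
```

```bash
python3 -c "
from h import *
need([.44,-.36,.15],12.8,40)
t=snap('top','top1');s=snap('scene','scene1')
def cr(im,x0,y0,w,h):
    return cv2.resize(im[y0:y0+h,x0:x0+w],(400,400),interpolation=cv2.INTER_CUBIC)
cv2.imwrite('pics/m2.png',np.hstack([cr(t,360,140,120,120),cr(s,160,120,130,130)]))
"
```

```text
t 2.6 pos [ 0.4338 -0.3335  0.18  ] shift [  6.2 -26.5 -30. ] turn [ 0.22 -2.08 -0.4 ] F [ 0.9 -0.1 -1. ] M [-0.05  0.74  0.07] op 86.1 q [ 0.42  0.32  0.61  2.2  -1.21  0.87  0.57]
```

View pics/m2.png

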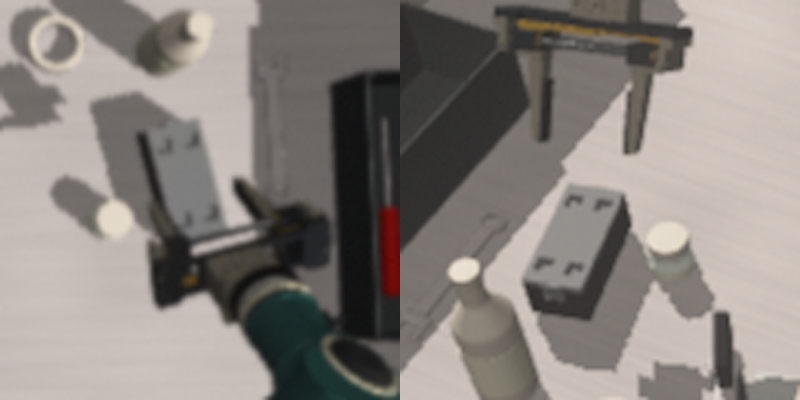

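The lean is reached and the tool is aligned with the medium case. The lid is clear, and the putty sits left of the fingers in the top crop. Now I'll go down over the case.

Request:
servo_tool(commands=[[[86, 9, -13, -15, 0, -1, 0], [86, 8, -12, -25, 0, -1, 0], [86, 0, 0, -25, 0, 0, 0], [86, 0, 0, -25, 0, 0, 0], [86, 0, 0, -20, 0, 0, 0]]])

```text
time_s: 3.2
ee_pos: [0.4517, -0.3569, 0.0713]
tcp_rot: [0.74, -0.585, 0.205, -0.259]
contact_force: [-0.1, 0.2, -0.2]
opening: 0.0863
```

```bash
python3 -c "
from h import *
need([.4512,-.359,.03],12.8,40)"
```

```text
t 3.2 pos [ 0.4517 -0.3569  0.0713] shift [ -0.5  -2.1 -41.3] turn [ 0.33 -1.32 -0.51] F [-0.1  0.2 -0.2] M [-0.17  0.74  0.  ] op 86.3 q [ 1.08  0.55 -0.17  2.14 -1.28  0.56  0.77]
```

Request:
servo_tool(commands=[[[86, -0.5, -2, -20, 0.3, -1.3, -0.5], [86, 0, 0, -15, 0, 0, 0], [86, 0, 0, -6, 0, 0, 0], [60, 0, 0, 0, 0, 0, 0], [60, 0, 0, 0, 0, 0, 0]]])

```text
time_s: 3.7
ee_pos: [0.4563, -0.3585, 0.0283]
tcp_rot: [0.736, -0.585, 0.212, -0.267]
contact_force: [-0.3, 0.4, 1.2]
opening: 0.072
```

Request:
servo_tool(commands=[[[60, 0, 0, 0, 0, 0, 0], [60, 0, 0, 0, 0, 0, 0], [60, 0, 0, 0, 0, 0, 0], [60, 0, 0, 0, 0, 0, 0]]])

```text
time_s: 4.1
ee_pos: [0.4572, -0.3577, 0.0289]
tcp_rot: [0.738, -0.583, 0.211, -0.264]
contact_force: [-0.2, 0.7, -3.0]
opening: 0.0658
```

```bash
python3 -c "
from h import *
need([.4512,-.359,.03],12.8,40)"
```

```text
t 4.1 pos [ 0.4572 -0.3577  0.0289] shift [-6.  -1.3  1.1] turn [ 0.28 -0.4  -0.5 ] F [-0.2  0.7 -3. ] M [-0.31  1.15 -0.06] op 65.8 q [ 1.3   0.69 -0.43  2.12 -1.27  0.39  0.86]
```

Gripped at 65.8 mm, which matches the 66 mm width. Lift and carry to short of the rack.

Request:
servo_tool(commands=[[[60, 0, 0, 20, 0, 0, 0], [60, 0, 0, 35, 0, 0, 0], [60, 0, 0, 35, 0, 0, 0], [60, -2, 15, 30, 0, 0, 0], [60, -2, 30, 5, 0, 0, 0]]])

```text
time_s: 4.6
ee_pos: [0.4513, -0.3141, 0.156]
tcp_rot: [0.737, -0.586, 0.21, -0.263]
contact_force: [0.8, 0.4, -3.1]
opening: 0.066
```

Request:
servo_tool(commands=[[[60, -2, 40, 0, 0, 0, 0], [60, -2, 40, 0, 0, 0, 0], [60, -2, 40, 0, 0, 0, 0], [60, -2, 40, 0, 0, 0, 0], [60, -2, 40, 0, 0, 0, 0]]])

```text
time_s: 5.1
ee_pos: [0.4472, -0.131, 0.1576]
tcp_rot: [0.741, -0.584, 0.207, -0.259]
contact_force: [-62.0, 38.7, -46.3]
opening: 0.0657
```

```bash
python3 -c "
from h import *
need([.4405,.0139,.14],11.6,40)"
```

```text
t 5.1 pos [ 0.4472 -0.131   0.1576] shift [ -6.7 144.9 -17.6] turn [ 0.5  -1.16 -1.78] F [-62.   38.7 -46.3] M [2.32 9.62 4.03] op 65.7 q [ 1.56  0.32 -1.11  2.44 -1.29  0.17  0.44]
```

The force reads 87 N with three joints at their range limits. Before pushing on, I'll look at what is happening.

```bash
python3 -c "
from h import *
t=snap('top','top2');s=snap('scene','scene2')
need([.4405,.0139,.14],11.6,40)
st=manip.state();print(np.round(st['tau'],1))
cv2.imwrite('pics/m3.png',np.hstack([cv2.resize(t[90:370,200:480],(400,400)),cv2.resize(s[0:340,100:440],(400,400))]))
"
```

```text
t 5.2 pos [ 0.45   -0.1241  0.1601] shift [ -9.5 138.  -20.1] turn [ 0.28 -0.82 -2.59] F [ 0.2 -0.2 -3.8] M [-0.3   1.24  0.01] op 65.5 q [ 1.55  0.32 -1.13  2.44 -1.29  0.18  0.44]
[  0.1 -20.3  -9.4 -17.4  -0.5   0.9  -0.3]
```

View pics/m3.png

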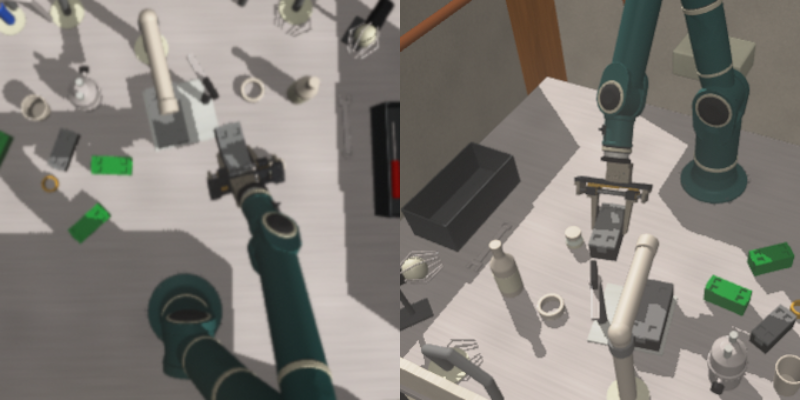

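The force was a brief joint-limit effect and now reads about zero. The case is held cleanly and nothing is being touched. The arm is folded too tightly at this short reach, so I'll move outward and watch the joints.

Request:
servo_tool(commands=[[[60, 20, 0, -10, 0, 0, 0], [60, 15, 0, -10, 0, 0, 0], [60, 10, 0, -10, 0, 0, 0]]])

```text
time_s: 5.5
ee_pos: [0.4925, -0.1319, 0.1433]
tcp_rot: [0.747, -0.579, 0.195, -0.262]
contact_force: [0.2, -0.2, -2.2]
opening: 0.0658
```

```bash
python3 -c "
from h import *
need([.49,.02,.12],11.6,40)"
```

```text
t 5.5 pos [ 0.4925 -0.1319  0.1433] shift [ -2.5 151.9 -23.3] turn [-0.19 -1.97 -3.06] F [ 0.2 -0.2 -2.2] M [-0.36  1.22  0.04] op 65.8 q [ 1.29  0.38 -0.91  2.36 -1.29  0.15  0.42]
```

I'll fit a simple kinematic model to the logged states to see which lean is feasible at the rack.

```bash
cat > kin.py <<'E'
import numpy as np
from scipy.optimize import least_squares
from scipy.spatial.transform import Rotation as R
# roll-pitch-roll-pitch-roll-pitch-roll chain, roll joints with sign s, offsets a at elbow and wrist
def Rz(a): return R.from_euler('z',a).as_matrix()
def Ry(a): return R.from_euler('y',a).as_matrix()
def fk(q,P,s):
    d1,a3,d3,a5,d5,a7,d7,psi=P
    M=Rz(s*q[0]); p=np.array([0,0,d1]); M=M@Ry(q[1])@Rz(s*q[2])
    p=p+M@[a3,0,d3]; M=M@Ry(q[3]); p=p+M@[a5,0,0]; M=M@Rz(s*q[4]); p=p+M@[0,0,d5]
    M=M@Ry(q[5]); p=p+M@[a7,0,0]; M=M@Rz(s*q[6]+psi); p=p+M@[0,0,d7]; return p,M
D=[([-1.231,.468,-.0116,1.6035,.006,1.0714,-.0563],[.24265,.60243,.21374],[.828714,.559672,-.000619,.000513]),
([-.86,.01,.38,1.91,-.01,1.22,-.55],[.4177,.1897,.332],[.999,-.036,-.005,-.002]),
([.42,.32,.61,2.2,-1.21,.87,.57],[.4338,-.3335,.18],[.741,-.588,.2,-.256]),
([1.08,.55,-.17,2.14,-1.28,.56,.77],[.4517,-.3569,.0713],[.74,-.585,.205,-.259]),
([1.30,.69,-.43,2.12,-1.27,.39,.86],[.4572,-.3577,.0289],[.738,-.583,.211,-.264]),
([1.55,.32,-1.13,2.44,-1.29,.18,.44],[.45,-.1241,.1601],None),
([1.29,.38,-.91,2.36,-1.29,.15,.42],[.4925,-.1319,.1433],[.747,-.579,.195,-.262])]
def res(P,s):
    o=[]
    for q,p,r in D:
        a,M=fk(q,P,s); o+=list((a-p)*5)
        if r: o+=list((R.from_matrix(M)*R.from_quat(r).inv()).as_rotvec())
    return o
if __name__=='__main__':
    for s in(1,-1):
        for psi in (0,np.pi/2,np.pi):
            f=least_squares(res,[.33,0,.4,0,.4,0,.3,psi],args=(s,)); print(s,psi,f.cost,np.round(f.x,4)); 
            if f.cost<.05: print(np.round(np.array(res(f.x,s)),3)); np.save('kin.npy',np.r_[f.x,s])
E
python3 kin.py
```

```text
1 0 13.020209486585209 [ 1.2114 -0.155  -0.8009 -0.4146  0.0212 -0.0085  0.7181 -0.6215]
1 1.5707963267948966 14.53200199970301 [ 1.2114 -0.155  -0.8009 -0.4146  0.0212 -0.0085  0.7181  0.4312]
1 3.141592653589793 13.02020948659081 [ 1.2114 -0.155  -0.8009 -0.4146  0.0212 -0.0085  0.7181  5.6617]
-1 0 29.59212161343524 [ 2.718e-01  2.210e-02  5.136e-01  5.700e-03  4.526e-01 -6.700e-03
  2.844e-01  5.000e-04]
-1 1.5707963267948966 0.03318337119560465 [ 0.2718  0.0221  0.5136  0.0057  0.4526 -0.0067  0.2844  3.1421]
[-0.153  0.071 -0.001  0.    -0.    -0.001 -0.066  0.121  0.044  0.002
 -0.009 -0.002 -0.064  0.076 -0.02   0.003  0.002  0.004  0.011  0.041
 -0.022  0.006 -0.003  0.008  0.005 -0.01  -0.022 -0.002  0.002  0.003
  0.034 -0.033  0.018  0.017 -0.025  0.003  0.004  0.004 -0.003]
-1 3.141592653589793 0.033183371195604675 [ 0.2718  0.0221  0.5136  0.0057  0.4526 -0.0067  0.2844  3.1421]
[-0.153  0.071 -0.001  0.    -0.    -0.001 -0.066  0.121  0.044  0.002
 -0.009 -0.002 -0.064  0.076 -0.02   0.003  0.002  0.004  0.011  0.041
 -0.022  0.006 -0.003  0.008  0.005 -0.01  -0.022 -0.002  0.002  0.003
  0.034 -0.033  0.018  0.017 -0.025  0.003  0.004  0.004 -0.003]
```

```bash
sed -i 's/d1,a3,d3,a5,d5,a7,d7,psi=P/d1,a3,d3,a5,d5,a7,d7,psi,b1,b3,b5=P/; s/\[a3,0,d3\]/[a3,b1,d3]/; s/\[a5,0,0\]/[a5,b3,0]/; s/\[0,0,d5\]/[0,b5,d5]/; s/\.3,psi\],args/.3,psi,0,0,0],args/' kin.py
python3 kin.py | grep -A6 '^-1 1.57'
cat > sim.py <<'E'
from kin import *
from h import target
z=np.load('kin.npy'); P,s=z[:-1],z[-1]
lo=np.array([-2.53,-.31,-1.57,.28,-1.29,.15,-2.92]);hi=np.array([2.53,2.02,1.55,2.44,4.43,1.84,2.92])
mid=(lo+hi)/2
def err(q,p,Rt):
    a,M=fk(q,P,s); return np.r_[(a-p)*10,(R.from_matrix(M)*Rt.inv()).as_rotvec()*2]
def ik(q0,p,yaw,lean,w=1e-3):
    Rt=target(yaw,lean)
    f=least_squares(lambda q:np.r_[err(q,p,Rt),w*(q-q0)],np.clip(q0,lo+1e-3,hi-1e-3),bounds=(lo,hi)); return f.x,np.linalg.norm(err(f.x,p,Rt))
def many(p,yaw,lean,n=60):
    rng=np.random.default_rng(0); S=[]
    for _ in range(n):
        q,e=ik(rng.uniform(lo,hi),p,yaw,lean,1e-6)
        if e<2e-3: S.append((min((q-lo).min(),(hi-q).min()),q))
    return sorted(S,key=lambda t:-t[0])
E
python3 - <<'E'
from sim import *
for nm,p,yaw in(('home med',[.558,.038,.088],11.6),('pre',[.47,.02,.12],11.6),('home small',[.558,.038,.144],11.6),('small pick',[.465,.337,.03],-21.5)):
    for lean in(25,32,40):
        S=many(np.array(p),yaw,lean); print(nm,lean,len(S),[ (round(m,2),np.round(q,2).tolist()) for m,q in S[:2]])
E
```

```text
-1 1.5707963267948966 0.014070459285150595 [ 3.0090e-01  1.4000e-02  5.3360e-01  2.3400e-02  4.7820e-01  5.9000e-03
  3.0960e-01  3.1421e+00 -1.1258e+00  1.0998e+00  1.0000e-04]
[-0.025  0.044 -0.013  0.    -0.    -0.001 -0.016  0.001  0.038  0.002
 -0.009 -0.002 -0.091  0.081  0.024  0.003  0.002  0.004  0.007  0.042
 -0.006  0.006 -0.003  0.008  0.013 -0.003 -0.023 -0.002  0.002  0.003
  0.04  -0.038 -0.001  0.029 -0.034 -0.018  0.004  0.004 -0.003]
-1 3.141592653589793 0.01407045928515007 [ 3.0090e-01  1.4000e-02  5.3360e-01  2.3400e-02  4.7820e-01  5.9000e-03
home med 25 25 [(np.float64(0.21), [0.75, 0.56, -1.02, 2.23, 1.34, 0.43, -2.66]), (np.float64(0.21), [0.8, 0.6, -1.08, 2.23, 1.38, 0.48, -2.68])]
home med 32 44 [(np.float64(0.12), [-0.63, 0.49, 0.66, 2.32, 4.29, 0.37, 0.43]), (np.float64(0.12), [-0.57, 0.46, 0.59, 2.32, 4.27, 0.33, 0.48])]
home med 40 44 [(np.float64(0.05), [-1.08, 1.38, 1.47, 2.39, 4.05, 1.37, 0.08]), (np.float64(0.05), [-1.04, 1.08, 1.29, 2.39, 4.08, 1.09, 0.28])]
pre 25 25 [(np.float64(0.04), [0.76, 0.27, -0.91, 2.4, 0.89, 0.21, -2.3]), (np.float64(0.04)
[... 255 characters left out ...]
0.89, 0.45, -1.14, 2.29, 1.41, 0.35, -2.76]), (np.float64(0.15), [0.91, 0.46, -1.17, 2.29, 1.42, 0.37, -2.76])]
home small 40 35 [(np.float64(0.06), [-1.07, 0.75, 1.28, 2.38, 4.26, 0.81, 0.3]), (np.float64(0.06), [-0.89, 0.47, 0.97, 2.38, 4.18, 0.52, 0.51])]
small pick 25 49 [(np.float64(0.39), [-0.59, 0.61, -0.37, 2.05, 1.11, 0.71, 2.51]), (np.float64(0.39), [-0.45, 0.64, -0.55, 2.05, 1.19, 0.8, 2.46])]
small pick 32 49 [(np.float64(0.37), [-1.05, 0.62, 0.11, 2.07, 1.03, 0.57, 2.45]), (np.float64(0.37), [-1.05, 0.62, 0.1, 2.07, 1.03, 0.57, 2.45])]
small pick 40 48 [(np.float64(0.35), [-1.33, 0.7, 0.36, 2.09, 1.07, 0.53, 2.29]), (np.float64(0.35), [-1.29, 0.69, 0.31, 2.09, 1.1, 0.56, 2.27])]
```

The elbow and wrist are close to their limits at 40° lean. About 25° is enough for the medium case and sits well inside the joint ranges. I'll simulate minimum-norm stepping for setting the case back down and regrasping it with less lean.

```bash
cat >> sim.py <<'E'
def run(q,wps,step=.03):
    "wps: (p,yaw,lean); linear steps"
    q=np.array(q,float); cur=wps[0]
    for nm,(p,y,l) in wps[1:] and [(str(i),w) for i,w in enumerate(wps[1:])]:
        p0,y0,l0=cur; n=int(max(np.linalg.norm(np.subtract(p,p0))/step,abs(y-y0)/8,abs(l-l0)/8,1))+1
        for k in range(1,n+1):
            f=k/n; q,e=ik(q,np.array(p0)+f*np.subtract(p,p0),y0+f*(y-y0),l0+f*(l-l0))
        print(np.round(p,2),y,l,'err',round(e,3),np.round(q,2)); cur=(p,y,l)
    return q
E
python3 - <<'E'
from sim import *
print('replay'); run([-.86,.01,.38,1.91,-.01,1.22,-.55],[([.4177,.1897,.332],85.8,0),([.43,-.28,.226],12.8,0),([.434,-.3335,.18],12.8,38),([.4517,-.357,.0713],12.8,40),([.4572,-.3577,.0289],12.8,40),([.45,-.12,.16],12.8,40)])
print('plan')
for L in(20,25,30):
  run([1.29,.38,-.91,2.36,-1.29,.15,.42],[([.4925,-.132,.143],14,38),([.50,-.357,.143],12.8,40),([.50,-.357,.03],12.8,40),([.50,-.357,.15],12.8,L),([.50,-.357,.03],12.8,L),([.50,-.357,.13],12.8,L),([.48,-.13,.12],11.6,L),([.48,.02,.12],11.6,L),([.555,.036,.12],11.6,L),([.555,.036,.088],11.6,L)])
E
```

```text
replay
[ 0.43 -0.28  0.23] 12.8 0 err 0.0 [-0.17  0.33  0.84  1.93 -0.28  1.01 -0.55]
[ 0.43 -0.33  0.18] 12.8 38 err 0.0 [ 0.43  0.36  0.59  2.16 -1.24  0.86  0.57]
[ 0.45 -0.36  0.07] 12.8 40 err 0.0 [ 1.15  0.56 -0.23  2.14 -1.29  0.54  0.79]
[ 0.46 -0.36  0.03] 12.8 40 err 0.0 [ 1.31  0.68 -0.43  2.13 -1.29  0.4   0.87]
[ 0.45 -0.12  0.16] 12.8 40 err 0.108 [ 1.62  0.33 -1.24  2.44 -0.99  0.15  0.1 ]
plan
[ 0.5  -0.36  0.14] 12.8 40 err 0.0 [ 1.32  0.49 -0.54  2.06 -0.9   0.48  0.31]
[ 0.5  -0.36  0.03] 12.8 40 err 0.0 [ 1.42  0.76 -0.66  2.07 -0.97  0.24  0.55]
[ 0.5  -0.36  0.15] 12.8 20 err 0.0 [ 0.79  0.4  -0.09  1.92 -0.41  0.65 -0.32]
[ 0.5  -0.36  0.03] 12.8 20 err 0.0 [ 0.85  0.6  -0.16  1.96 -0.48  0.42 -0.2 ]
[ 0.5  -0.36  0.13] 12.8 20 err 0.0 [ 0.81  0.43 -0.1   1.93 -0.42  0.61 -0.3 ]
[ 0.48 -0.13  0.12] 11.6 20 err 0.0 [ 0.45  0.26 -0.14  2.26 -0.41  0.35 -0.68]
[0.48 0.02 0.12] 11.6 20 err 0.0 [-0.07  0.22  0.01  2.32 -0.19  0.26 -1.25]
[0.56 0.04 0.12] 11.6 20 err 0.0 [-0.13  0.32  0.04  2.16 -0.17  0.32 -1.31]
[0.56 0.04 0.09] 11.6 20 err 0.0 [-0.1   0.38  0.01  
[... 751 characters left out ...]
14] 12.8 40 err 0.0 [ 1.32  0.49 -0.54  2.06 -0.9   0.48  0.31]
[ 0.5  -0.36  0.03] 12.8 40 err 0.0 [ 1.42  0.76 -0.66  2.07 -0.97  0.24  0.55]
[ 0.5  -0.36  0.15] 12.8 30 err 0.0 [ 1.04  0.41 -0.29  1.99 -0.64  0.55 -0.04]
[ 0.5  -0.36  0.03] 12.8 30 err 0.0 [ 1.13  0.64 -0.41  2.03 -0.72  0.32  0.16]
[ 0.5  -0.36  0.13] 12.8 30 err 0.0 [ 1.06  0.45 -0.32  2.   -0.65  0.51 -0.01]
[ 0.48 -0.13  0.12] 11.6 30 err 0.0 [ 0.92  0.29 -0.58  2.36 -0.92  0.16 -0.09]
[0.48 0.02 0.12] 11.6 30 err 0.077 [-0.26  0.21  0.25  2.41 -1.29  0.15 -0.14]
[0.56 0.04 0.12] 11.6 30 err 0.012 [-0.28  0.31  0.25  2.28 -1.29  0.15 -0.18]
[0.56 0.04 0.09] 11.6 30 err 0.107 [-0.23  0.38  0.2   2.26 -1.29  0.15 -0.18]
```

The replay matches the logged joints closely, so the simulation can be trusted for planning. A lean of about 22° suits the medium case. I'll carry it back to clear table and set it down there.

Request:
servo_tool(commands=[[[60, -2, -30, 0, 0, 0, 0], [60, -4, -40, 0, 0, -1, -1], [60, -4, -40, 0, 0, -1, -1], [60, -4, -40, 0, 0, 0, 0], [60, -4, -40, 0, 0, 0, 0]]])

```text
time_s: 6.0
ee_pos: [0.4717, -0.32, 0.1417]
tcp_rot: [0.738, -0.583, 0.209, -0.27]
contact_force: [1.2, 0.1, -4.5]
opening: 0.0659
```

Request:
servo_tool(commands=[[[60, 0, -30, 0, 0, 0, 0], [60, 0, 0, -20, 0, 0, 0], [60, 0, 0, -20, 0, 0, 0]]])

```text
time_s: 6.3
ee_pos: [0.4685, -0.3629, 0.1016]
tcp_rot: [0.736, -0.586, 0.213, -0.264]
contact_force: [0.5, 0.7, -3.8]
opening: 0.0661
```

```bash
python3 -c "
from h import *
need([.475,-.357,.033],12.8,39.6)"
```

```text
t 6.3 pos [ 0.4685 -0.3629  0.1016] shift [  6.5   5.9 -68.6] turn [ 0.23  0.04 -0.05] F [ 0.5  0.7 -3.8] M [-0.24  1.25  0.08] op 66.1 q [ 1.38  0.57 -0.55  2.09 -0.95  0.42  0.46]
```

Request:
servo_tool(commands=[[[60, 3, 3, -25, 0, 0, 0], [60, 3, 3, -20, 0, 0, 0], [60, 0, 0, -15, 0, 0, 0], [60, 0, 0, -8, 0, 0, 0], [60, 0, 0, -3, 0, 0, 0]]])

```text
time_s: 6.8
ee_pos: [0.4709, -0.3591, 0.0268]
tcp_rot: [0.735, -0.588, 0.211, -0.263]
contact_force: [-22.4, 3.2, 40.2]
opening: 0.0659
```

Request:
servo_tool(commands=[[[60, 0, 0, -1, 0, 0, 0], [86, 0, 0, 0, 0, 0, 0], [86, 0, 0, 0, 0, 0, 0], [86, 0, 0, 0, 0, 0, 0]]])

```text
time_s: 7.2
ee_pos: [0.4714, -0.3607, 0.0283]
tcp_rot: [0.735, -0.587, 0.213, -0.263]
contact_force: [-0.1, 0.2, 0.1]
opening: 0.0855
```

```bash
python3 -c "
from h import *
need([.475,-.357,.10],12.8,22)"
```

```text
t 7.2 pos [ 0.4714 -0.3607  0.0283] shift [ 3.6  3.7 71.7] turn [-3.68 17.19  0.11] F [-0.1  0.2  0.1] M [-0.17  0.75 -0.02] op 85.5 q [ 1.45  0.77 -0.64  2.09 -1.02  0.25  0.63]
```

Request:
servo_tool(commands=[[[86, 0, 0, 30, 0, 0, 0], [86, -2, 0, 40, 0, 0, 0], [86, -4, 0, 10, -1.2, 5.8, 0], [86, -4, 0, 0, -1.2, 5.8, 0], [86, -4, 0, 0, -1.2, 5.8, 0]]])

```text
time_s: 7.7
ee_pos: [0.4505, -0.3648, 0.1089]
tcp_rot: [0.76, -0.623, 0.114, -0.146]
contact_force: [0.8, -0.6, -1.2]
opening: 0.0858
```

```bash
python3 - <<'E'
from h import *
need([.460,-.3635,.028],12.8,22)
s=snap('scene','scene3')
c,x,y=np.array([.473,-.3605]),np.array([.975,.2215]),np.array([-.2215,.975])
C=[proj('scene',[*(c+a*.07*x+b*.033*y),.061]) for a,b in((-1,-1),(-1,1),(1,1),(1,-1))]
W,P,r=quad(s,'scene',C,.061,2.5); print(*info(W),r,np.round(P-C,1).tolist())
from sim import *
q=manip.state()['q']
for L in (22,25):
  run(q,[([.46,-.36,.10],12.8,22),([.46,-.3635,.028],12.8,L),([.46,-.36,.10],12.8,L),([.48,-.13,.10],11.6,L),([.48,.02,.10],11.6,L),([.547,.034,.10],11.6,L),([.547,.036,.087],11.6,L)])
E
```

```text
t 7.7 pos [ 0.4505 -0.3648  0.1089] shift [  9.5   1.3 -80.9] turn [-0.28 -0.76  1.35] F [ 0.8 -0.6 -1.2] M [-0.12  0.5   0.01] op 85.8 q [ 0.9   0.43 -0.12  2.03 -0.52  0.55 -0.15]
c [ 0.4769 -0.3582] len [0.0676 0.1399 0.0663 0.1269] ang [ 111.2   13.   -79.8 -166.8] [np.float32(1.2582414), np.float32(0.060174465), np.float32(0.13353467), np.float32(0.10802317)] [[-1.1, 2.7], [0.2, 0.6], [0.3, 0.7], [0.5, -0.1]]
[ 0.46 -0.36  0.03] 12.8 22 err 0.0 [ 0.97  0.58 -0.21  2.03 -0.58  0.39 -0.02]
[ 0.46 -0.36  0.1 ] 12.8 22 err 0.0 [ 0.92  0.45 -0.15  2.02 -0.53  0.53 -0.12]
[ 0.48 -0.13  0.1 ] 11.6 22 err 0.0 [ 0.5   0.3  -0.18  2.29 -0.57  0.27 -0.51]
[0.48 0.02 0.1 ] 11.6 22 err 0.0 [-0.11  0.26  0.06  2.36 -0.45  0.16 -0.99]
[0.55 0.03 0.1 ] 11.6 22 err 0.0 [-0.19  0.35  0.13  2.21 -0.42  0.22 -1.05]
[0.55 0.04 0.09] 11.6 22 err 0.0 [-0.17  0.37  0.1   2.22 -0.44  0.19 -1.04]
[ 0.46 -0.36  0.03] 12.8 25 err 0.0 [ 1.06  0.6  -0.29  2.05 -0.64  0.37  0.08]
[ 0.46 -0.36  0.1 ] 12.8 25 err 0.0 [ 1.01  0.46 -0.23  2.04 -0.59  0.5  -0.03]
[ 0.48 -0.13  0.1 ] 11.6 25 err 0.0 [ 0.64  0.3  -0.32  2.32 -0.71  0.21 -0.34]
[0.48 0.02 0.1 ] 11.6 25 err 0.0 [-0.29  0.27  0.27  2.39 -1.21  0.15 -0.23]
[0.55 0.03 0.1 ] 11.6 25 err 0.0 [-0.43  0.37  0.41  2.25 -1.08  0.23 -0.42]
[0.55 0.04 0.09] 11.6 25 err 0.0 [-0.36  0.39  0.32  2.26 -1.15  0.19 -0.34]
```

Request:
servo_tool(commands=[[[86, 8, 1, -15, -0.3, -0.8, 1.3], [86, 2, 1, -20, 0, 0, 0], [86, 0, 0, -20, 0, 0, 0], [86, 0, 0, -15, 0, 0, 0], [86, 0, 0, -8, 0, 0, 0]]])

```text
time_s: 8.25
ee_pos: [0.4737, -0.3552, 0.0344]
tcp_rot: [0.774, -0.601, 0.125, -0.151]
contact_force: [0.3, -0.7, 0.2]
opening: 0.0858
```

```bash
python3 -c "
from h import *
need([.4608,-.363,.028],12.8,22)"
```

```text
t 8.2 pos [ 0.4737 -0.3552  0.0344] shift [-12.9  -7.8  -6.4] turn [ 0.52  0.8  -1.39] F [ 0.3 -0.7  0.2] M [-0.07  0.48 -0.07] op 85.8 q [ 0.95  0.58 -0.22  2.03 -0.59  0.38 -0.01]
```

Request:
servo_tool(commands=[[[86, -12, -7, -3, 0.5, 0.8, -1.3], [86, 0, 0, -3, 0, 0, 0], [86, 0, 0, 0, 0, 0, 0]]])

```text
time_s: 8.55
ee_pos: [0.4594, -0.3631, 0.0271]
tcp_rot: [0.766, -0.614, 0.118, -0.15]
contact_force: [-0.1, -0.7, 0.4]
opening: 0.0861
```

```bash
python3 -c "
from h import *
need([.4608,-.363,.028],12.8,22)"
```

```text
t 8.6 pos [ 0.4594 -0.3631  0.0271] shift [1.4 0.1 0.9] turn [-0.19 -0.03  0.15] F [-0.1 -0.7  0.4] M [-0.1   0.53  0.07] op 86.1 q [ 0.96  0.59 -0.21  2.04 -0.59  0.38 -0.01]
```

Good. Close, settle, then lift slightly.

Request:
servo_tool(commands=[[[60, 0, 0, 0, 0, 0, 0], [60, 0, 0, 0, 0, 0, 0], [60, 0, 0, 0, 0, 0, 0], [60, 0, 0, 0, 0, 0, 0], [60, 0, 0, 0, 0, 0, 0]]])

```text
time_s: 9.05
ee_pos: [0.4596, -0.3634, 0.0285]
tcp_rot: [0.766, -0.613, 0.119, -0.15]
contact_force: [0.5, 0.8, -2.0]
opening: 0.0656
```

Request:
servo_tool(commands=[[[60, 0, 0, 0, 0, 0, 0], [60, 0, 0, 25, 0, 0, 0], [60, 0, 0, 30, 0, 0, 0], [60, 2, 5, 15, 0, 0, 0], [60, 4, 20, 0, 0, 0, 0]]])

```text
time_s: 9.55
ee_pos: [0.4636, -0.3389, 0.0982]
tcp_rot: [0.765, -0.615, 0.117, -0.149]
contact_force: [-0.1, -0.5, -2.9]
opening: 0.0657
```

Request:
servo_tool(commands=[[[60, 4, 35, 0, 0, 0, 0], [60, 4, 35, 0, 0, 0, 0], [60, 4, 35, 0, 0, 0, 0], [60, 4, 35, 0, 0, 0, 0], [60, 2, 35, 0, 0, 0, 0]]])

```text
time_s: 10.05
ee_pos: [0.4782, -0.15, 0.0935]
tcp_rot: [0.766, -0.615, 0.113, -0.149]
contact_force: [0.6, 0.7, -3.8]
opening: 0.0656
```

```bash
python3 -c "
from h import *
need([.475,.016,.105],11.6,22)"
```

```text
t 10.1 pos [ 0.4782 -0.15    0.0935] shift [ -3.2 166.   11.5] turn [-0.48 -0.5  -0.99] F [ 0.6  0.7 -3.8] M [-0.13  0.74 -0.08] op 65.6 q [ 0.55  0.31 -0.2   2.28 -0.58  0.29 -0.45]
```

Request:
servo_tool(commands=[[[60, -2, 5, 20, -0.4, -0.4, -0.5], [60, -2, 20, 5, 0, 0, -0.5], [60, 0, 35, 0, 0, 0, 0], [60, 0, 35, 0, 0, 0, 0], [60, 0, 30, 0, 0, 0, 0]]])

```text
time_s: 10.55
ee_pos: [0.465, -0.0077, 0.1124]
tcp_rot: [0.764, -0.618, 0.111, -0.148]
contact_force: [0.5, -0.1, -2.7]
opening: 0.0659
```

Request:
servo_tool(commands=[[[60, 0, 15, 0, 0, 0, 0], [60, 0, 5, 0, 0, 0, 0], [60, 0, 0, 0, 0, 0, 0]]])

```text
time_s: 10.85
ee_pos: [0.4574, 0.0235, 0.1084]
tcp_rot: [0.77, -0.612, 0.105, -0.147]
contact_force: [0.0, -0.2, -3.7]
opening: 0.0661
```

```bash
python3 -c "
from h import *
need([.475,.021,.115],11.6,22)"
```

```text
t 10.8 pos [0.4574 0.0235 0.1084] shift [17.6 -2.5  6.6] turn [-0.72 -1.42 -1.7 ] F [ 0.  -0.2 -3.7] M [-0.25  0.81  0.05] op 66.1 q [-0.04  0.18 -0.04  2.4  -0.32  0.21 -1.11]
```

Request:
servo_tool(commands=[[[60, 15, 2, 3, -0.5, -1, -0.8], [60, 20, 2, 0, -0.2, -0.4, -0.8], [60, 20, 3, 0, 0, 0, 0], [60, 18, 3, 0, 0, 0, 0], [60, 10, 2, 0, 0, 0, 0]]])

```text
time_s: 11.35
ee_pos: [0.5334, 0.0389, 0.1058]
tcp_rot: [0.763, -0.619, 0.115, -0.145]
contact_force: [1.1, -0.0, -2.8]
opening: 0.066
```

Request:
servo_tool(commands=[[[60, 3, 0, 0, 0, 0, 0], [60, 0, 0, 0, 0, 0, 0]]])

```text
time_s: 11.55
ee_pos: [0.5354, 0.0394, 0.1043]
tcp_rot: [0.763, -0.619, 0.113, -0.144]
contact_force: [-0.8, 0.3, -4.3]
opening: 0.0662
```

```bash
python3 -c "
from h import *
need([.5457,.0354,.1],11.6,22)
t=snap('top','top4');s=snap('scene','scene4')
cv2.imwrite('pics/m4.png',np.hstack([cv2.resize(t[140:220,280:360],(400,400),interpolation=1),cv2.resize(s[205:305,250:350],(400,400),interpolation=1)]))"
```

```text
t 11.6 pos [0.5354 0.0394 0.1043] shift [10.3 -4.  -4.3] turn [-0.1  -0.94 -0.36] F [-0.8  0.3 -4.3] M [-0.15  0.86  0.04] op 66.2 q [-0.16  0.3   0.06  2.25 -0.25  0.23 -1.24]
```

View pics/m4.png

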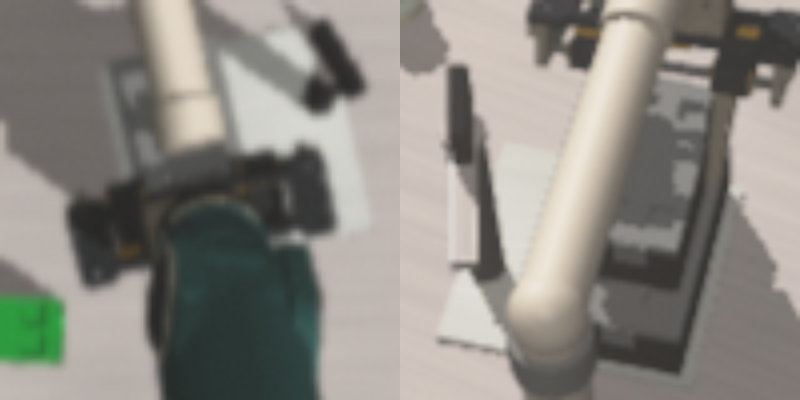

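```bash
python3 - <<'E'
from h import *
s=cv2.imread('pics/scene4.png')
ct,st=np.cos(np.radians(11.9)),np.sin(np.radians(11.9)); x=np.array([ct,st]);y=np.array([-st,ct])
c=np.array([.5495,.0422]); z=.0275
z=.1043-.0280+.061
K=lambda c,a,b,z,X=x,Y=y: proj('scene',[*(c+a*X+b*Y),z])
FL=K(c,.07,.033,z);FR=K(c,.07,-.033,z);NL=K(c,-.07,.033,z)
print('pred FL',FL,'FR',FR,'NL',NL)
e1=edge(s,FL,FL+(FR-FL)*.62,2.5,.1,.95); e2=edge(s,FL,NL,2.5,.1,.5)
p=meet(e1,e2); print('FL meas',p,e1[2],e2[2],'world',np.round(plane('scene',*p,z),4),'pred w',c+.07*x+.033*y)
for e in(e1,e2):
    q=[plane('scene',*(e[0]+k*e[1]*10),z)[:2] for k in(-1,1)]; d=q[1]-q[0]; print(np.degrees(np.arctan2(d[1],d[0])))
# big lid far-left corner, bright-dark lines seen now
r=np.radians(11.6); X=np.array([np.cos(r),np.sin(r)]);Y=np.array([-X[1],X[0]]); b=np.array([.5598,.0383])
G=K(b,.085,.045,.065,X,Y); H=K(b,.085,-.045,.065,X,Y); I=K(b,-.085,.045,.065,X,Y); print('big FL pred',G,'NL',I)
s0=cv2.imread('pics/scene0.png')
for im,l in((s0,(.1,.9)),(s,(.1,.35))):
    f=edge(im,G,G+(H-G)*.35,1.5,.1,.95); g=edge(im,G,I,1.2,*l); print('big FL',meet(f,g),f[2],g[2],np.round(plane('scene',*meet(f,g),.065),4))
E
```

```text
pred FL [318.80060999 267.53885134] FR [295.30724323 263.06597442] NL [329.70962911 227.33913513]
FL meas [319.28638 267.72925] 0.08398479 0.26542366 world [0.6112 0.0904 0.1373] pred w [0.61119089 0.08892509]
103.4706797583951
-166.94604708617968
big FL pred [319.1339248  289.02898933] NL [332.08839136 240.70778458]
big FL [319.25873 289.60757] 0.08923608 0.11349392 [0.6355 0.1006 0.065 ]
big FL [319.2671 290.0593] 0.14117484 0.083726436 [0.6368 0.1012 0.065 ]
```

The top crop shows the medium case held over the big lid, with the gripper body short of the pipe end. In the scene view, the held lid's far-left corner measures (319.3,267.7), about 1.5 mm from where the arm pose predicts it. The big lid's same corner is at (319.3,289.8). The remaining shift is about (+11.5, -4) mm.

Request:
servo_tool(commands=[[[60, 7, -2, 0, 0, -0.8, -0.3], [60, 4, -2, 0, 0, 0, 0], [60, 0, 0, -4, 0, 0, 0], [60, 0, 0, 0, 0, 0, 0]]])

```text
time_s: 12.05
ee_pos: [0.5453, 0.0341, 0.1001]
tcp_rot: [0.76, -0.621, 0.119, -0.148]
contact_force: [-0.4, -0.1, -3.1]
opening: 0.0659
```

```bash
python3 -c "
from h import *
need([.5469,.0352,.087],11.7,22)"
```

```text
t 12.1 pos [0.5453 0.0341 0.1001] shift [  1.6   1.1 -13.1] turn [-0.11 -0.12  0.15] F [-0.4 -0.1 -3.1] M [-0.16  0.83 -0.  ] op 65.9 q [-0.13  0.32  0.04  2.24 -0.26  0.21 -1.23]
```

Request:
servo_tool(commands=[[[60, 1.5, 1, -3, 0, 0, 0], [60, 0, 0, -3, 0, 0, 0], [60, 0, 0, -2, 0, 0, 0], [60, 0, 0, -1, 0, 0, 0]]])

```text
time_s: 12.45
ee_pos: [0.5467, 0.0353, 0.0902]
tcp_rot: [0.761, -0.621, 0.119, -0.148]
contact_force: [0.4, 0.1, -4.9]
opening: 0.0658
```

```bash
python3 -c "
from h import *
need([.5469,.0352,.087],11.7,22)"
```

```text
t 12.4 pos [0.5467 0.0353 0.0902] shift [ 0.2 -0.1 -3.2] turn [-0.12 -0.14  0.13] F [ 0.4  0.1 -4.9] M [-0.1   0.85 -0.  ] op 65.8 q [-0.13  0.34  0.03  2.24 -0.27  0.19 -1.22]
```

Bottom is already below the lid top with no contact, so the feet seem to be entering the pockets.

Request:
servo_tool(commands=[[[60, 0, 0, -2, 0, 0, 0], [60, 0, 0, -1, 0, 0, 0], [60, 0, 0, -1, 0, 0, 0], [60, 0, 0, 0, 0, 0, 0]]])

```text
time_s: 12.85
ee_pos: [0.5469, 0.0353, 0.0879]
tcp_rot: [0.76, -0.621, 0.12, -0.149]
contact_force: [0.6, 0.0, -4.1]
opening: 0.0659
```

```bash
python3 -c "
from h import *
need([.5469,.0352,.087],11.7,22)"
```

```text
t 12.8 pos [0.5469 0.0353 0.0879] shift [-0.  -0.1 -0.9] turn [-0.15  0.    0.13] F [ 0.6  0.  -4.1] M [-0.11  0.77  0.03] op 65.9 q [-0.12  0.35  0.02  2.24 -0.27  0.18 -1.21]
```

Request:
servo_tool(commands=[[[60, 0, 0, -1, 0, 0, 0], [60, 0, 0, -1, 0, 0, 0], [60, 0, 0, -1, 0, 0, 0]]])

```text
time_s: 13.15
ee_pos: [0.5472, 0.0354, 0.0875]
tcp_rot: [0.76, -0.62, 0.121, -0.15]
contact_force: [-10.0, -0.9, 14.2]
opening: 0.0661
```

```bash
python3 -c "
from h import *
need([.5469,.0352,.087],11.7,22)"
```

```text
t 13.2 pos [0.5472 0.0354 0.0875] shift [-0.3 -0.2 -0.5] turn [-0.19  0.15  0.1 ] F [-10.   -0.9  14.2] M [-0.59  1.41 -0.11] op 66.1 q [-0.12  0.35  0.02  2.25 -0.28  0.17 -1.2 ]
```

Contact comes at the seated height: TCP 0.0875 m, against 0.087 expected. Release and back off along the tool axis.

Request:
servo_tool(commands=[[[60, 0, 0, 1, 0, 0, 0], [86, 0, 0, 0, 0, 0, 0], [86, 0, 0, 0, 0, 0, 0], [86, 0, 0, 0, 0, 0, 0], [86, 0, 0, 0, 0, 0, 0]]])

```text
time_s: 13.65
ee_pos: [0.5498, 0.0354, 0.0899]
tcp_rot: [0.76, -0.62, 0.123, -0.152]
contact_force: [-0.0, -0.6, -0.1]
opening: 0.086
```

Request:
servo_tool(commands=[[[86, -9, -2, 20, 0, 0, 0], [86, -14, -3, 28, 0, 0, 0], [86, -16, -3, 28, 0, 0, 0], [86, -30, 0, 10, 0, 0, 0], [86, -30, 20, 20, 0, 0, 0]]])

```text
time_s: 14.15
ee_pos: [0.4501, 0.0454, 0.1963]
tcp_rot: [0.758, -0.622, 0.122, -0.15]
contact_force: [-0.1, 1.1, -0.1]
opening: 0.0859
```

```bash
python3 - <<'E'
from h import *
need([.45,.31,.15],-21.5,22)
t=snap('top','top5');s=snap('scene','scene5')
cv2.imwrite('pics/m5.png',np.hstack([cv2.resize(t[140:220,280:360],(400,400),interpolation=1),cv2.resize(s[205:305,250:350],(400,400),interpolation=1)]))
import sim
q=manip.state()['q']
p0=manip.state()['ee_pos']
for L in(22,25,28):
  for dy in (0,180):
    print(L,dy)
    T0=sim.target
    if dy: sim.target=lambda y,l:T0(y,l,flip=True) 
    yw=lambda y:y
    if dy: sim.target=T0; continue
    sim.run(q,[(p0,11.6,22),([.44,.17,.18],-5,L),([.44,.33,.15],-21.5,L),([.449,.3432,.022],-21.5,L),([.449,.3432,.13],-21.5,L),([.45,.17,.165],-5,L),([.46,.02,.155],11.6,L),([.535,.033,.15],11.6,L),([.535,.033,.136],11.6,L)])
E
```

```text
t 14.2 pos [0.4501 0.0454 0.1963] shift [-1.000e-01  2.646e+02 -4.630e+01] turn [ -0.06   0.3  -32.76] F [-0.1  1.1 -0.1] M [-0.02  0.5   0.05] op 85.9 q [-0.3  -0.04  0.13  2.37 -0.02  0.42 -1.52]
22 0
[0.44 0.17 0.18] -5 22 err 0.0 [-0.58  0.09 -0.    2.29  0.5   0.51 -2.65]
[0.44 0.33 0.15] -21.5 22 err 0.0 [-1.45  0.43  0.67  2.04  0.17  0.63 -2.92]
[0.45 0.34 0.02] -21.5 22 err 0.0 [-1.35  0.68  0.56  2.05  0.07  0.38 -2.92]
[0.45 0.34 0.13] -21.5 22 err 0.0 [-1.43  0.49  0.65  2.02  0.13  0.6  -2.9 ]
[0.45 0.17 0.16] -5 22 err 0.0 [-1.19  0.18  0.68  2.28  0.27  0.42 -2.43]
[0.46 0.02 0.16] 11.6 22 err 0.0 [-0.46  0.11  0.42  2.36 -0.34  0.31 -1.11]
[0.54 0.03 0.15] 11.6 22 err 0.0 [-0.41  0.25  0.37  2.21 -0.42  0.35 -1.06]
[0.54 0.03 0.14] 11.6 22 err 0.0 [-0.38  0.27  0.34  2.22 -0.46  0.31 -1.02]
22 180
25 0
[0.44 0.17 0.18] -5 25 err 0.0 [-0.59  0.08 -0.02  2.32  0.64  0.48 -2.8 ]
[0.44 0.33 0.15] -21.5 25 err 0.0 [-1.57  0.47  0.79  2.05  0.14  0.6  -2.92]
[0.45 0.34 0.02] -21.5 25 err 0.0 [-1.45  0.73  0.65  2.06  0.02  0.36 -2.92]
[0.45 0.34 0.13] -21.5 25 err 0.0 [-1.5
[... 278 characters left out ...]
 0.14] 11.6 25 err 0.0 [-0.32  0.26  0.27  2.25 -0.56  0.24 -0.92]
25 180
28 0
[0.44 0.17 0.18] -5 28 err 0.0 [-0.98  0.09  0.36  2.35  0.73  0.43 -2.92]
[0.44 0.33 0.15] -21.5 28 err 0.0 [-1.67  0.53  0.89  2.07  0.11  0.57 -2.92]
[0.45 0.34 0.02] -21.5 28 err 0.0 [-1.53  0.77  0.73  2.07 -0.02  0.34 -2.92]
[0.45 0.34 0.13] -21.5 28 err 0.0 [-1.64  0.59  0.86  2.04  0.06  0.54 -2.9 ]
[0.45 0.17 0.16] -5 28 err 0.0 [-1.52  0.24  0.99  2.34  0.34  0.29 -2.55]
[0.46 0.02 0.16] 11.6 28 err 0.0 [-0.37  0.09  0.34  2.43 -0.66  0.18 -0.78]
[0.54 0.03 0.15] 11.6 28 err 0.0 [-0.35  0.22  0.31  2.28 -0.7   0.21 -0.77]
[0.54 0.03 0.14] 11.6 28 err 0.0 [-0.26  0.25  0.22  2.29 -0.77  0.17 -0.7 ]
28 180
```

View pics/m5.png

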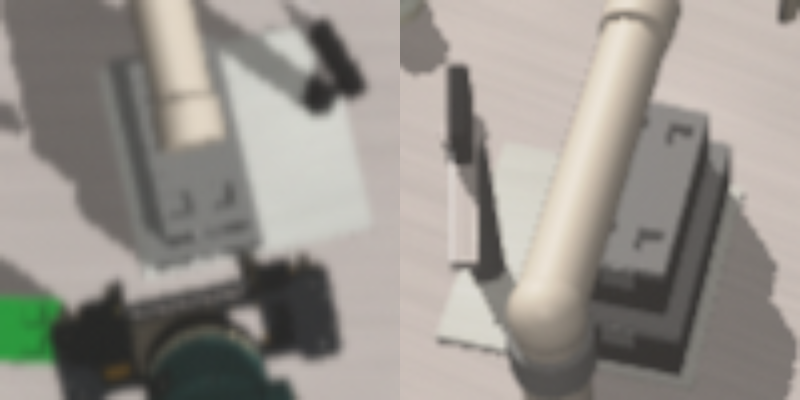

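The medium case sits square and central on the big lid. For the small case I'll take the jaws half a turn round, which keeps the last joint mid-range, while swinging across to it.

Request:
servo_tool(commands=[[[86, 0, 14, 4, -3.5, -0.3, 7], [86, 0, 14, 0, -3.5, -0.3, 7], [86, 0, 14, 0, -3.5, -0.3, 7], [86, 0, 14, 0, -3.5, -0.3, 7], [86, 0, 14, 0, -3.5, -0.3, 7]]])

```text
time_s: 14.75
ee_pos: [0.4526, 0.1199, 0.2042]
tcp_rot: [0.926, -0.325, 0.175, -0.074]
contact_force: [0.0, -0.9, -0.7]
opening: 0.0861
```

Request:
servo_tool(commands=[[[86, 0, 14, 0, -3.5, 0.2, 7], [86, 0, 14, 0, -3.5, 0.4, 7], [86, 0, 14, 0, -3.5, 0.4, 7], [86, 0, 14, 0, -3.5, 0.4, 7], [86, 0, 14, 0, -3.5, 0.4, 7]]])

```text
time_s: 15.25
ee_pos: [0.4545, 0.1932, 0.2018]
tcp_rot: [0.984, 0.011, 0.175, 0.024]
contact_force: [0.3, -0.6, 0.6]
opening: 0.086
```

Request:
servo_tool(commands=[[[86, 0, 14, 0, -3.5, 0.4, 7], [86, 0, 14, 0, -3.4, 0.8, 7], [86, 0, 14, 0, -3.4, 1, 7], [86, 0, 14, 0, -3.4, 1, 7], [86, 0, 14, 0, -3.4, 1, 7]]])

```text
time_s: 15.75
ee_pos: [0.4561, 0.2672, 0.198]
tcp_rot: [0.922, 0.346, 0.13, 0.115]
contact_force: [0.6, 0.6, 0.1]
opening: 0.0858
```

```bash
python3 -c "
from h import *
need([.449,.3432,.15],-21.5,25,True)"
```

```text
t 15.8 pos [0.4561 0.2672 0.198 ] shift [ -7.1  76.  -48. ] turn [-11.76  -0.69  25.25] F [0.6 0.6 0.1] M [ 0.03  0.3  -0.06] op 85.8 q [-0.6   0.22 -0.22  2.06  0.53  0.8  -0.45]
```

Request:
servo_tool(commands=[[[86, -2, 19, -8, -3, -0.2, 6.4], [86, -2, 19, -8, -3, -0.2, 6.4], [86, -2, 18, -8, -3, -0.2, 6.4], [86, -1, 10, -8, -2.5, 0, 5.5], [86, 0, 0, 0, 0, 0, 0]]])

```text
time_s: 16.25
ee_pos: [0.4501, 0.3395, 0.1602]
tcp_rot: [0.804, 0.556, 0.118, 0.176]
contact_force: [-0.5, -0.5, 0.7]
opening: 0.0858
```

```bash
python3 - <<'E'
from h import *
need([.449,.3432,.15],-21.5,25,True)
t=snap('top','top6');s=snap('scene','scene6')
cv2.imwrite('pics/m6.png',np.hstack([cv2.resize(t[164:220,214:270],(400,400),interpolation=1),cv2.resize(s[240:310,380:450],(400,400),interpolation=1)]))
E
```

```text
t 16.2 pos [0.4501 0.3395 0.1602] shift [ -1.1   3.7 -10.2] turn [ 0.14 -0.57 -0.72] F [-0.5 -0.5  0.7] M [ 0.18  0.33 -0.02] op 85.8 q [-0.71  0.36 -0.28  2.01  0.73  0.83 -0.28]
```

View pics/m6.png

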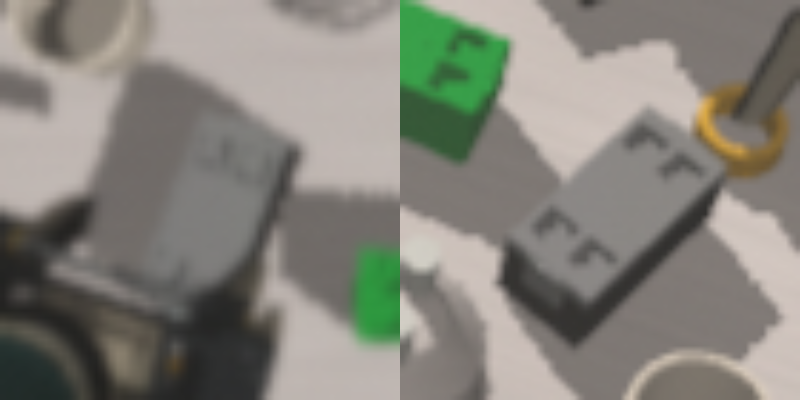

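The small case is clear, with lid corners in the scene view near (423,258.5), (437,268.5), (411.5,293) and (397.7,281). Using the raw corners its centre is about (0.4695, 0.3355) with yaw -21°. Now I'll descend.

Request:
servo_tool(commands=[[[76, -3, 3, -20, 0, -0.5, -0.3], [76, -2, 2, -28, 0, 0, 0], [76, 0, 0, -25, 0, 0, 0], [76, 0, 0, -15, 0, 0, 0], [76, 0, 0, 0, 0, 0, 0]]])

```text
time_s: 16.85
ee_pos: [0.4516, 0.3391, 0.0746]
tcp_rot: [0.812, 0.541, 0.125, 0.179]
contact_force: [-0.7, 0.5, -0.6]
opening: 0.0763
```

```bash
python3 -c "
from h import *
need([.4452,.3448,.022],-21,25,True)"
```

```text
t 16.9 pos [0.4516 0.3391 0.0746] shift [ -6.4   5.7 -52.6] turn [-0.41  0.37  1.53] F [-0.7  0.5 -0.6] M [ 0.13  0.33 -0.01] op 76.3 q [-0.78  0.5  -0.21  2.06  0.9   0.69 -0.52]
```

Request:
servo_tool(commands=[[[76, -6, 5, -15, -0.4, 0.4, 1.5], [76, -1, 1, -15, 0, 0, 0.4], [76, 0, 0, -12, 0, 0, 0], [76, 0, 0, -6, 0, 0, 0], [76, 0, 0, 0, 0, 0, 0]]])

```text
time_s: 17.35
ee_pos: [0.4465, 0.3462, 0.0274]
tcp_rot: [0.804, 0.554, 0.126, 0.176]
contact_force: [-0.1, -1.2, -0.1]
opening: 0.0757
```

```bash
python3 -c "
from h import *
need([.4452,.3448,.022],-21,25,True)"
```

```text
t 17.4 pos [0.4465 0.3462 0.0274] shift [-1.3 -1.4 -5.4] turn [-0.34  0.13 -0.25] F [-0.1 -1.2 -0.1] M [ 0.12  0.37 -0.02] op 75.7 q [-0.82  0.58 -0.17  2.07  1.    0.62 -0.62]
```

Request:
servo_tool(commands=[[[76, -1, -1, -5, 0, 0, 0], [48, 0, 0, 0, 0, 0, 0], [46, 0, 0, 0, 0, 0, 0], [46, 0, 0, 0, 0, 0, 0], [46, 0, 0, 0, 0, 0, 0]]])

```text
time_s: 17.85
ee_pos: [0.4463, 0.3463, 0.0239]
tcp_rot: [0.804, 0.554, 0.127, 0.176]
contact_force: [1.1, 0.6, -2.2]
opening: 0.052
```

Request:
servo_tool(commands=[[[46, 0, 0, 0, 0, 0, 0], [46, 0, 0, 0, 0, 0, 0], [46, 0, 0, 0, 0, 0, 0]]])

```text
time_s: 18.15
ee_pos: [0.4462, 0.3463, 0.0239]
tcp_rot: [0.804, 0.554, 0.127, 0.176]
contact_force: [-0.3, 0.8, -1.8]
opening: 0.0519
```

```bash
python3 -c "
from h import *
need([.4452,.3448,.022],-21,25,True)"
```

```text
t 18.1 pos [0.4462 0.3463 0.0239] shift [-1.  -1.5 -1.9] turn [-0.52  0.23 -0.25] F [-0.3  0.8 -1.8] M [0.18 0.44 0.02] op 51.9 q [-0.83  0.59 -0.16  2.08  1.01  0.61 -0.64]
```

Request:
servo_tool(commands=[[[46, 0, 0, 20, 0, 0, 0], [46, 0, 0, 35, 0, 0, 0], [46, 0, 0, 38, 0, 0, 0], [46, 0, -10, 35, 0, 0, 2], [46, 1, -25, 15, 0, 0, 3.5]]])

```text
time_s: 18.65
ee_pos: [0.4418, 0.3118, 0.1655]
tcp_rot: [0.774, 0.596, 0.13, 0.168]
contact_force: [1.2, -0.4, -3.9]
opening: 0.0517
```

Request:
servo_tool(commands=[[[46, 1, -34, 2, 0, 0, 3.5], [46, 1, -34, 0, 0, 0, 3.5], [46, 1, -34, 0, 0, 0, 3.5], [46, 1, -34, 0, 0, 0, 3.5], [46, 1, -34, 0, 0, 0, 3.5]]])

```text
time_s: 19.15
ee_pos: [0.4432, 0.1417, 0.1683]
tcp_rot: [0.673, 0.709, 0.154, 0.145]
contact_force: [-0.5, -0.1, -3.6]
opening: 0.0519
```

```bash
python3 -c "
from h import *
need([.455,.017,.16],11.6,25,True)"
```

```text
t 19.1 pos [0.4432 0.1417 0.1683] shift [  11.8 -124.7   -8.3] turn [-0.04 -0.58  8.61] F [-0.5 -0.1 -3.6] M [-0.07  0.92  0.02] op 51.9 q [-0.27  0.06 -0.25  2.37  0.56  0.38  0.62]
```

Request:
servo_tool(commands=[[[46, 3, -32, -2, 0, 0, 2.5], [46, 3, -32, -2, 0, -0.5, 2.5], [46, 3, -30, -2, 0, 0, 2.5], [46, 3, -20, -2, 0, 0, 1], [46, 0, -5, 0, 0, 0, 0]]])

```text
time_s: 19.65
ee_pos: [0.4458, 0.0397, 0.1576]
tcp_rot: [0.634, 0.746, 0.157, 0.133]
contact_force: [0.6, 0.3, -3.8]
opening: 0.0515
```

```bash
python3 -c "
from h import *
need([.455,.017,.155],11.6,25,True)"
```

```text
t 19.6 pos [0.4458 0.0397 0.1576] shift [  9.2 -22.7  -2.6] turn [ 0.22 -1.2   2.29] F [ 0.6  0.3 -3.8] M [-0.06  0.85  0.05] op 51.5 q [ 0.04  0.04 -0.21  2.42  0.04  0.27  1.54]
```

Request:
servo_tool(commands=[[[46, 10, -8, 0, 0.2, -1.2, 1.6], [46, 15, -5, -1, 0, 0, 0.6], [46, 15, 0, 0, 0, 0, 0], [46, 10, 0, 0, 0, 0, 0], [46, 0, 0, 0, 0, 0, 0]]])

```text
time_s: 20.15
ee_pos: [0.4921, 0.024, 0.1531]
tcp_rot: [0.619, 0.756, 0.163, 0.133]
contact_force: [0.5, -0.3, -4.5]
opening: 0.0516
```

```bash
python3 - <<'E'
from h import *
need([.5359,.0331,.148],11.6,25,True)
s=cv2.imread('pics/scene5.png'); r=np.radians(11.7); X=np.array([np.cos(r),np.sin(r)]);Y=np.array([-X[1],X[0]]); c=np.array([.561,.0382])
K=lambda a,b,z: proj('scene',[*(c+a*X+b*Y),z])
z=.12; FL,FR,NL,NR=K(.07,.033,z),K(.07,-.033,z),K(-.07,.033,z),K(-.07,-.033,z)
e1=edge(s,FL,FR,2,.1,.5);e2=edge(s,FL,NL,2,.1,.9);e3=edge(s,NL,NR,2,.1,.45)
for a,P,sg in((e1,FL,1),(e3,NL,-1)):
    p=meet(a,e2); w=plane('scene',*p,z)[:2]; print('corner',p,P,np.round(w,4),'centre',np.round(w-sg*.07*X-.033*Y,4),a[2],e2[2])
E
```

```text
t 20.1 pos [0.4921 0.024  0.1531] shift [43.8  9.1 -5.1] turn [ 0.08 -0.69  0.22] F [ 0.5 -0.3 -4.5] M [-0.13  0.86  0.02] op 51.6 q [ 0.1   0.13 -0.2   2.34 -0.08  0.26  1.76]
corner [315.40457 273.18408] [315.68797222 273.70490015] [0.6217 0.0833] centre [0.5598 0.0368] 0.12865222 0.24080873
corner [327.6238  233.71869] [326.89566126 233.37695453] [0.486  0.0588] centre [0.5612 0.0406] 0.1298368 0.24080873
```

Request:
servo_tool(commands=[[[46, 12, 2.5, -1, 0, -0.6, 0.2], [46, 14, 3, -1, 0, 0, 0], [46, 10, 2, -1, 0, 0, 0], [46, 4, 1, 0, 0, 0, 0], [46, 0, 0, 0, 0, 0, 0]]])

```text
time_s: 20.65
ee_pos: [0.5345, 0.0356, 0.149]
tcp_rot: [0.616, 0.758, 0.166, 0.136]
contact_force: [0.2, 0.2, -3.9]
opening: 0.0519
```

```bash
python3 - <<'E'
from h import *
need([.5357,.0333,.148],11.6,25,True)
s=snap('scene','scene7'); st=manip.state()
X=R.from_quat(st['tcp_rot']).as_matrix()[:,0]; yaw=np.arctan2(X[1],X[0])-np.pi/2; print('yaw',np.degrees(yaw))
X=np.array([np.cos(yaw),np.sin(yaw)]);Y=np.array([-X[1],X[0]]); c=st['ee_pos'][:2]+.0256*X; z=st['ee_pos'][2]-.0239+.055
K=lambda a,b,z: proj('scene',[*(c+a*X+b*Y),z])
FL,FR,NL,NR=K(.056,.026,z),K(.056,-.026,z),K(-.056,.026,z),K(-.056,-.026,z)
e1=edge(s,FL,FR,2,.1,.6);e2=edge(s,FL,NL,2,.1,.5)
p=meet(e1,e2); w=plane('scene',*p,z)[:2]; print('corner',p,'pred',FL,FR,NL,np.round(w,4),'centre',np.round(w-.056*X-.026*Y,4),'fk',c,e1[2],e2[2])
cv2.imwrite('pics/m7.png',cv2.resize(s[195:295,270:370],(600,600),interpolation=1))
E
```

```text
t 20.6 pos [0.5345 0.0356 0.149 ] shift [ 1.2 -2.3 -1. ] turn [ 0.08 -0.18 -0.21] F [ 0.2  0.2 -3.9] M [-0.17  0.86  0.02] op 51.9 q [ 0.05  0.21 -0.16  2.26 -0.03  0.25  1.7 ]
yaw 11.80543955668345
corner [314.1424 256.3151] pred [315.12150186 256.66642778] [296.18315102 253.09794811] [324.41791763 223.9594402 ] [0.6087 0.0748] centre [0.5592 0.0379] fk [0.55915535 0.04072406] 0.19574212 0.456223
```

View pics/m7.png

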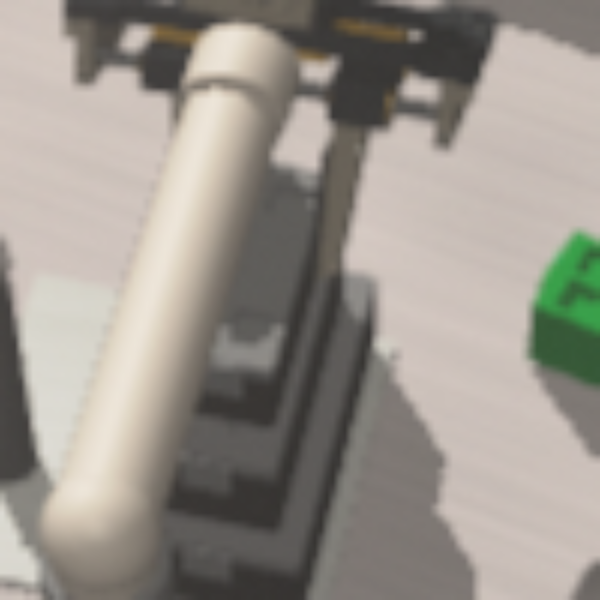

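The small case sits over the medium one, far-left corner at about (314.1,256.3). Arm pose and picture agree to about 3 mm sideways and exactly lengthwise. Correct and lower.

Request:
servo_tool(commands=[[[46, 1.3, -1.6, -2, 0, 0, 0], [46, 0, 0, -2, 0, 0, 0], [46, 0, 0, -2, 0, 0, 0], [46, 0, 0, -1, 0, 0, 0]]])

```text
time_s: 21.1
ee_pos: [0.5349, 0.0334, 0.1416]
tcp_rot: [0.616, 0.758, 0.166, 0.136]
contact_force: [1.1, -0.4, -3.0]
opening: 0.0518
```

```bash
python3 -c "
from h import *
need([.5357,.0336,.1379],11.6,25,True)"
```

```text
t 21.1 pos [0.5349 0.0334 0.1416] shift [ 0.8  0.2 -3.7] turn [ 0.1  -0.17 -0.18] F [ 1.1 -0.4 -3. ] M [-0.06  0.76  0.05] op 51.8 q [ 0.05  0.22 -0.16  2.26 -0.03  0.23  1.71]
```

Already 2 mm below lid height with no contact. Continue down.

Request:
servo_tool(commands=[[[46, 0.5, 0, -1.5, 0, 0, 0], [46, 0, 0, -1.5, 0, 0, 0], [46, 0, 0, -1, 0, 0, 0], [46, 0, 0, -0.5, 0, 0, 0]]])

```text
time_s: 21.5
ee_pos: [0.5358, 0.0331, 0.138]
tcp_rot: [0.616, 0.758, 0.167, 0.137]
contact_force: [-3.8, 0.3, 3.1]
opening: 0.0517
```

```bash
python3 -c "
from h import *
need([.5357,.0336,.1379],11.6,25,True)"
```

```text
t 21.5 pos [0.5358 0.0331 0.138 ] shift [-0.1  0.5 -0.1] turn [ 0.1  -0.04 -0.14] F [-3.8  0.3  3.1] M [0.05 0.7  0.09] op 51.7 q [ 0.05  0.23 -0.16  2.27 -0.03  0.22  1.7 ]
```

Contact at exactly the seated height (0.138 m). A light press, release, and withdraw along the tool axis.

Request:
servo_tool(commands=[[[46, 0, 0, -1, 0, 0, 0], [76, 0, 0, 0, 0, 0, 0], [76, 0, 0, 0, 0, 0, 0], [76, 0, 0, 0, 0, 0, 0], [76, 0, 0, 0, 0, 0, 0]]])

```text
time_s: 22.0
ee_pos: [0.5386, 0.0334, 0.1395]
tcp_rot: [0.616, 0.757, 0.169, 0.139]
contact_force: [-0.9, 1.0, -0.1]
opening: 0.0762
```

Request:
servo_tool(commands=[[[76, -9, -2, 18, 0, 0, 0], [76, -14, -3, 26, 0, 0, 0], [76, -18, -4, 26, 0, 0, 0], [76, -25, -10, 20, 0, 2, 0], [76, -10, -20, 20, 0, 3, 0]]])

```text
time_s: 22.5
ee_pos: [0.4575, -0.0035, 0.2487]
tcp_rot: [0.621, 0.765, 0.14, 0.101]
contact_force: [0.5, -1.3, 0.1]
opening: 0.0759
```

```bash
python3 - <<'E'
from h import *
need([.48,-.2,.27],101.6,0,True)
need([.48,-.2,.27],101.6,0,False)
t=snap('top','top8');s=snap('scene','scene8')
cv2.imwrite('pics/m8.png',np.hstack([cv2.resize(t[140:220,290:370],(400,400),interpolation=1),cv2.resize(s[205:305,250:350],(400,400),interpolation=1)]))
E
```

```text
t 22.5 pos [ 0.4575 -0.0035  0.2487] shift [  22.5 -196.5   21.3] turn [-19.08  11.07  88.76] F [ 0.5 -1.3  0.1] M [-0.1   0.26  0.04] op 75.9 q [ 0.18 -0.07 -0.17  2.24 -0.17  0.64  1.9 ]
t 22.5 pos [ 0.4575 -0.0035  0.2487] shift [  22.5 -196.5   21.3] turn [ 11.09  19.1  -89.27] F [ 0.5 -1.3  0.1] M [-0.1   0.26  0.04] op 75.9 q [ 0.18 -0.07 -0.17  2.24 -0.17  0.64  1.9 ]
```

View pics/m8.png

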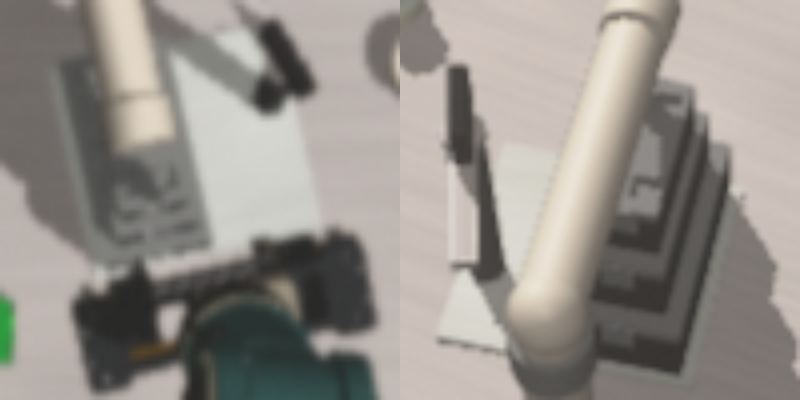

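Both cases look squarely stacked. The catch bar sits right of the pipe, its arm pointing towards world +x, slightly +y. I'll clear the pipe sideways, then turn the closed gripper.

Request:
servo_tool(commands=[[[0, 0, -35, 8, 0, 0, 0], [0, 0, -40, 6, 0, 0, 0], [0, 2, -40, 4, 1, 1.7, -8], [0, 2, -30, 4, 1, 1.7, -8], [0, 5, -30, 0, 1, 1.7, -8]]])

```text
time_s: 23.1
ee_pos: [0.4712, -0.1825, 0.2716]
tcp_rot: [0.777, 0.614, 0.109, 0.083]
contact_force: [-0.1, 0.5, -0.0]
opening: 0.0382
```

Request:
servo_tool(commands=[[[0, 10, -10, 0, 1, 1.7, -8], [0, 15, -5, 0, 1, 1.7, -8], [0, 15, 0, 0, 1, 1.7, -8], [0, 15, 0, 0, 1, 1.7, -8], [0, 15, 0, 0, 1, 1.7, -8]]])

```text
time_s: 23.6
ee_pos: [0.5431, -0.2009, 0.2645]
tcp_rot: [0.953, 0.297, 0.039, 0.036]
contact_force: [-0.1, -0.7, 0.9]
opening: 0.0004
```

```bash
python3 - <<'E'
from h import *
need([.677,-.1315,.25],101.6,0,False)
for n,u,v in (('top',290+287/5,140+57/5),('top',290+305/5,140+90/5),('top',290+265/5,140+25/5)): print(n,np.round(plane(n,u,v,.218),4))
for u,v in ((250+58/4,205+68/4),(250+58/4,205+160/4)): print('scene',np.round(plane('scene',u,v,.218),4),np.round(plane('scene',u,v,.182),4))
print('post pred px',proj('top',[.6091,-.0741,.218]),proj('scene',[.6091,-.0741,.218]))
E
```

```text
t 23.6 pos [ 0.5431 -0.2009  0.2645] shift [133.9  69.4 -14.5] turn [  3.71   4.9  -22.96] F [-0.1 -0.7  0.9] M [-0.    0.1   0.01] op 0.4 q [ 0.22  0.24  0.08  1.82 -0.    0.98  0.9 ]
top [ 0.6088 -0.0738  0.218 ]
top [ 0.5845 -0.0862  0.218 ]
top [ 0.6324 -0.0585  0.218 ]
scene [ 0.5864 -0.0839  0.218 ] [ 0.5636 -0.101   0.182 ]
scene [ 0.6529 -0.0467  0.218 ] [ 0.6324 -0.0625  0.182 ]
post pred px [347.479896   151.31083341] [263.5558191 229.2877261]
```

The measured bar centre (0.6088, -0.0738) agrees with the rack-based post position to 0.5 mm. The catch angle is about 1.25 rad. I'll move to the outer side of the arm and go down.

Request:
servo_tool(commands=[[[0, 35, 15, 0, 1, 1.4, -6.5], [0, 38, 18, 0, 1, 1.4, -6.5], [0, 38, 18, 0, 1, 1.4, -6.5], [0, 15, 12, 0, 0.5, 0.5, -2.5], [0, 0, 0, 0, 0, 0, 0]]])

```text
time_s: 24.1
ee_pos: [0.6767, -0.1303, 0.2532]
tcp_rot: [0.995, 0.101, -0.003, -0.0]
contact_force: [0.8, 1.3, -0.3]
opening: 0.0003
```

```bash
python3 -c "
from h import *
need([.677,-.1315,.155],101.6,0,False)"
```

```text
t 24.1 pos [ 0.6767 -0.1303  0.2532] shift [  0.3  -1.2 -98.2] turn [ 0.04 -0.39 -0.04] F [ 0.8  1.3 -0.3] M [-0.06  0.09  0.01] op 0.3 q [ 0.06  0.51  0.11  1.46 -0.06  1.19  0.39]
```

Request:
servo_tool(commands=[[[0, 0, 0, -25, 0, 0, 0], [0, 0, 0, -30, 0, 0, 0], [0, 0, 0, -28, 0, 0, 0], [0, 0, 0, -12, 0, 0, 0], [0, 0, 0, 0, 0, 0, 0]]])

```text
time_s: 24.6
ee_pos: [0.6735, -0.1302, 0.1499]
tcp_rot: [0.995, 0.104, -0.005, 0.001]
contact_force: [0.4, -0.3, 0.4]
opening: 0.0007
```

Request:
servo_tool(commands=[[[0, -6, 18, 0, 0, 0, 0], [0, -6, 20, 0, 0, 0, 0], [0, -3, 13, 0, 0, 0, 0], [0, 0, 0, 0, 0, 0, 0]]])

```text
time_s: 25.0
ee_pos: [0.6584, -0.0757, 0.1541]
tcp_rot: [0.995, 0.104, -0.002, 0.001]
contact_force: [-0.4, -0.4, -0.1]
opening: 0.0005
```

```bash
cat >> h.py <<'E'
def rackpos():
    p=manip.state()['ee_pos'][:2]-[.5605,.0387]; print('rack xy mm',np.round([(.9796*p[0]+.2011*p[1])*1000,(-.2011*p[0]+.9796*p[1])*1000],1))
E
python3 -c "
from h import *
need([.677,-.1315,.155],101.6,0,False);rackpos()"
```

```text
t 25.0 pos [ 0.6584 -0.0757  0.1541] shift [ 18.6 -55.8   0.9] turn [ 0.13 -0.19 -0.35] F [-0.4 -0.4 -0.1] M [-0.08  0.09 -0.04] op 0.5 q [-0.01  0.55  0.1   1.62 -0.06  0.98  0.32]
rack xy mm [  72.9 -131.8]
```

Request:
servo_tool(commands=[[[0, 0, 9, 0, 0, 0, 0], [0, -1, 9, 0, 0, 0, 0], [0, -4, 9, 0, 0, 0, 0], [0, -4, 9, 0, 0, 0, 0], [0, -5, 6, 0, 0, 0, 0]]])

```text
time_s: 25.5
ee_pos: [0.6463, -0.0361, 0.1571]
tcp_rot: [0.995, 0.102, 0.002, 0.004]
contact_force: [1.1, -1.4, 1.0]
opening: 0.0007
```

```bash
python3 -c "
from h import *
need([.677,-.1315,.155],101.6,0,False);rackpos()"
```

```text
t 25.5 pos [ 0.6463 -0.0361  0.1571] shift [ 30.7 -95.4  -2.1] turn [ 0.47  0.24 -0.12] F [ 1.1 -1.4  1. ] M [-0.48 -0.25 -0.01] op 0.7 q [-0.07  0.52  0.09  1.67 -0.05  0.95  0.24]
rack xy mm [ 69.  -90.5]
```

Request:
servo_tool(commands=[[[0, -6, 4, -1, 0, 0, 0], [0, -6, 4, 0, 0, 0, 0], [0, -6, 2, 0, 0, 0, 0], [0, -5, 0, 0, 0, 0, 0], [0, -4, -1, 0, 0, 0, 0]]])

```text
time_s: 26.0
ee_pos: [0.6227, -0.0226, 0.1571]
tcp_rot: [0.995, 0.103, 0.009, 0.004]
contact_force: [21.0, 0.4, -13.6]
opening: 0.0002
```

```bash
python3 -c "
from h import *
need([.677,-.1315,.155],101.6,0,False);rackpos()"
```

```text
t 26.0 pos [ 0.6227 -0.0226  0.1571] shift [  54.3 -108.9   -2.1] turn [ 0.3   1.08 -0.28] F [ 21.    0.4 -13.6] M [ 0.23 -4.5   0.05] op 0.2 q [-0.09  0.47  0.09  1.74 -0.04  0.91  0.22]
rack xy mm [ 48.6 -72.5]
```

End stop reached: 21 N back-force with the finger at rack x 48.6 mm, which is the arm edge plus the finger. Back away and rise clear.

Request:
servo_tool(commands=[[[0, 10, 2, 0, 0, 0, 0], [0, 15, -10, 0, 0, 0, 0], [0, 15, -30, 5, 0, 0, 0], [0, 5, -35, 20, 0, 0, 0], [0, 0, -35, 35, 0, 0, 0]]])

```text
time_s: 26.5
ee_pos: [0.6631, -0.1213, 0.2114]
tcp_rot: [0.994, 0.11, 0.001, -0.002]
contact_force: [0.5, 0.0, 0.3]
opening: 0.0005
```

Request:
servo_tool(commands=[[[0, -30, -35, 20, 0, 0, 0], [0, -40, -25, 10, 0, 0, 0], [0, -40, -25, 0, 0, 0, 0], [0, -35, -25, 0, 0, 0, 0], [0, 0, 0, 0, 0, 0, 0]]])

```text
time_s: 27.0
ee_pos: [0.5113, -0.2399, 0.2453]
tcp_rot: [0.994, 0.106, 0.001, -0.003]
contact_force: [-0.2, -0.9, -0.3]
opening: 0.0005
```

```bash
python3 - <<'E'
from h import *
need([.677,-.1315,.155],101.6,0,False)
t=snap('top','top9');s=snap('scene','scene9')
cv2.imwrite('pics/m9.png',np.hstack([cv2.resize(t[130:210,290:370],(400,400),interpolation=1),cv2.resize(s[205:305,250:350],(400,400),interpolation=1)]))
# bystanders: differences from the first pictures, big blobs
for n,a in(('top',t),('scene',s)):
    d=cv2.absdiff(a,cv2.imread(f'pics/{n}0.png')).max(2)
    k,_,S,C=cv2.connectedComponentsWithStats((d>40).astype(np.uint8)); print(n,[(int(S[i,4]),C[i].round().tolist()) for i in range(1,k) if S[i,4]>25])
E
```

```text
t 27.0 pos [ 0.5113 -0.2399  0.2453] shift [165.7 108.4 -90.3] turn [-0.3   0.04 -0.54] F [-0.2 -0.9 -0.3] M [-0.04  0.01 -0.04] op 0.5 q [ 0.26  0.29  0.15  1.79 -0.06  1.06  0.64]
top [(76, [266.0, 87.0]), (4951, [206.0, 156.0]), (1019, [280.0, 134.0]), (76, [291.0, 104.0]), (492, [312.0, 127.0]), (863, [89.0, 143.0]), (56, [343.0, 146.0]), (9649, [397.0, 259.0]), (32, [352.0, 150.0]), (26, [341.0, 153.0]), (109, [308.0, 168.0]), (32, [350.0, 156.0]), (787, [86.0, 187.0]), (2095, [181.0, 208.0]), (2887, [157.0, 285.0]), (6926, [246.0, 342.0]), (336, [341.0, 331.0])]
scene [(5210, [233.0, 58.0]), (982, [354.0, 13.0]), (2007, [417.0, 21.0]), (85, [498.0, 5.0]), (7441, [563.0, 81.0]), (30, [491.0, 21.0]), (1035, [361.0, 46.0]), (734, [392.0, 56.0]), (95, [365.0, 87.0]), (44, [381.0, 93.0]), (632, [591.0, 130.0]), (3185, [221.0, 186.0]), (2225, [561.0, 188.0]), (897, [285.0, 244.0]), (979, [315.0, 261.0]), (290, [558.0, 243.0]), (9450, [480.0, 321.0]), (142, [266.0, 258.0]), (2208, [333.0, 338.0]), (92, [279.0, 308.0]), (134, [285.0, 341.0]), (543, [292.0, 369.0]), (74, [387.0, 397.0]), (26, [637.0, 397.0])]
```

View pics/m9.png

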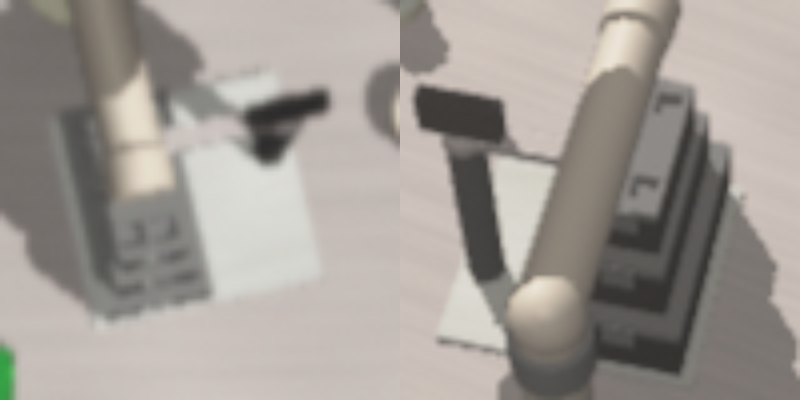

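The catch arm lies straight across, about 13° from image horizontal where the rack's yaw is 11.6°. The stack is square and the gripper is clear. One last numeric check of the small lid, then hand in.

```bash
python3 - <<'E'
from h import *
s=cv2.imread('pics/scene9.png'); r=np.radians(11.7); X=np.array([np.cos(r),np.sin(r)]);Y=np.array([-X[1],X[0]]); c=np.array([.5607,.0385])
ok=[]
for nm,hx,hy,z,w in(('small',.056,.026,.169,2),('medium',.07,.033,.12,2)):
    K=lambda a,b: proj('scene',[*(c+a*X+b*Y),z])
    FL,FR,NL=K(hx,hy),K(hx,-hy),K(-hx,hy)
    e1=edge(s,FL,FR,w,.1,.5 if nm=='small' else .35);e2=edge(s,FL,NL,w,.1,.85)
    p=meet(e1,e2); wd=plane('scene',*p,z)[:2]; cc=wd-hx*X-hy*Y; d=[(plane('scene',*(e2[0]+k*e2[1]*12),z))[:2] for k in(-1,1)]; d=d[1]-d[0]
    print(nm,'px',p,'pred',FL,'centre',np.round(cc,4),'yaw',np.degrees(np.arctan2(d[1],d[0])),'res',e1[2],e2[2]); ok.append(np.linalg.norm(cc-c)<.005)
st=manip.state(); print(ok,np.round(st['contact_force'],1))
if all(ok): print('done',manip.job_done())
E
```

```text
small px [314.12314 259.03564] pred [314.16264521 259.10698984] centre [0.5605 0.0383] yaw -167.84002963939312 res 0.14406626 0.099115476
medium px [318.2081 274.0827] pred [315.83407926 273.65794321] centre [0.5592 0.045 ] yaw -167.70492554499566 res 0.10726774 0.12792939
[np.True_, np.False_] [ 1.2  0.7 -0.4]
```

The small lid matches to 0.1 px. The medium's side edge probably locked onto the dark side wall below its narrow visible ledge, so I'll refit with a tighter window.

```bash
python3 - <<'E'
from h import *
s=snap('scene','scene10'); r=np.radians(11.7); X=np.array([np.cos(r),np.sin(r)]);Y=np.array([-X[1],X[0]]); c=np.array([.5607,.0385]); z=.12
K=lambda a,b,z=.12: proj('scene',[*(c+a*X+b*Y),z])
FL,FR,NL=K(.07,.033),K(.07,-.033),K(-.07,.033)
g=cv2.cvtColor(s,cv2.COLOR_BGR2GRAY).astype(float); d=(NL-FL)/np.linalg.norm(NL-FL); n=np.array([-d[1],d[0]])
o=np.arange(-6,6.1,1); m=np.mean([map_coordinates(g,[(FL+t*(NL-FL))[1]+o*n[1],(FL+t*(NL-FL))[0]+o*n[0]],order=1) for t in np.linspace(.15,.6,12)],0)
print('profile across side edge',dict(zip(o.astype(int).tolist(),m.round().tolist())),'n',n.round(2))
print('side-wall bottom edge would be at offset',(K(.07,.033,.065)-FL)@n)
e1=edge(s,FL,FR,2,.1,.35);e2=edge(s,FL,NL,1.2,.1,.85); p=meet(e1,e2); print(p,FL,np.round(plane('scene',*p,z)[:2]-.07*X-.033*Y,4),e2[2])
E
```

```text
profile across side edge {-6: 85.0, -5: 61.0, -4: 55.0, -3: 72.0, -2: 87.0, -1: 85.0, 0: 68.0, 1: 55.0, 2: 62.0, 3: 81.0, 4: 90.0, 5: 91.0, 6: 90.0} n [0.96 0.27]
side-wall bottom edge would be at offset 3.0938779740699633
[315.43945 274.06195] [315.83407926 273.65794321] [0.5623 0.0381] 0.12522769
```

The profile confirms it: the lid edge is at offset 0 and the wall bottom at +3 px, as predicted. The medium case measures within about 2 mm. Handing in.

```bash
python3 -c "
from rig import manip
print(manip.job_done(), manip.state()['time_s'])"
```

```text
the job is handed in; nothing more can be done
the job is handed in; nothing more can be done
```

I put the medium case on the big case and the small case on the medium one. I then pushed the catch round to its end stop, backed the arm clear and handed the job in at about 27 s. No verdict is reported.

**Last checks**
- **Small case:** its lid corner was within 0.1 px of where it should be when home. It came to rest at TCP height 0.138 m, against 0.1379 m expected.
- **Medium case:** it measured within about 2 mm of home. It came to rest at TCP height 0.0875 m, against 0.087 m expected.
- **Catch:** the end stop pushed back with 21 N, and the picture shows the arm straight across the lid.
- **Arm:** clear of everything, with no contact force above the noise.

**What went wrong or disagreed**
- **Joint limits:** my first grip on the medium case leaned 40° and ran the arm into joint limits, with a brief 87 N force reading. I set the case down again, pressing it on the table with about 40 N for a moment, and regripped it at 22°.
- **Medium check:** the first final check was 6.6 mm out because it picked up the bottom edge of the side wall. A tighter fit and a brightness profile across that edge resolved it.
- **Bystanders:** I did not measure their final positions. The before/after picture difference was cluttered by the arm and its shadow, but no unplanned contact showed while working near them.

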